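# Turn the conveyor rollers round and clip on the gear guard

### The arm

A 6-joint arm with a two-finger parallel gripper is mounted at the origin on the work surface. World frame = base frame: x ahead of the robot, y to its left, z up, the work surface at z = 0. Lengths are in m, angles in rad, forces in N, time in s.
With the tool pointing down it reaches from about 0.325 to 0.775 m from the base axis. Payload 9.3 kg.
Tool frame: the origin (TCP) lies midway between the tips of the shut fingers; the grasp point (between the pads) lies 19 mm behind it; z points along the fingers, y is the line along which they close (so a half turn about z gives the same grasp; the last joint's range is limited). The gripper opens to 85 mm and grips with 20 to 120 N. Pads are 22 mm wide; open, the fingers measure 114 mm over their backs; the gripper's body (76 mm by 85 mm) begins 54 mm behind the grasp point. The pads swing forward as they close: fully open they stand 13 mm farther back than shut.
Start: joints at [1.102, 0.259, 0.021, 1.334, 0, 1.418], TCP at [0.171, 0.523, 0.211] pointing down, gripper open.
Joint ranges: [-3.04, 3.04], [-0.91, 1.82], [-1.04, 1.36], [-1.92, 1.95], [-1.52, 1.45], [-3.14, 3.14]. Speed limits (rad/s): [2.22, 2.22, 2.79, 3.14, 3.14, 3.14].

### API

Orientations are given as [roll, pitch, yaw] about the fixed x, y, z axes, in that order (R = Rz(yaw) Ry(pitch) Rx(roll)).
In Python, from rig import ctrl gives the robot as it stands.
- The arm moves only by the tool move_arm, never from a script. Its argument "motion" is a list of rows, each a list of 6 numbers: the shift along the tool's x, y, z as a fraction of full scale, then the turn, a rotation vector about the tool's x, y, z as a fraction of full scale. In form: [[x, y, z, wx, wy, wz], ...]. A call has 1 to 12 rows; each row is the pose to reach, as a shift and turn from the pose commanded when the call began, along the tool's axes at that moment, turning the shorter way round; what a row does not reach only later rows make up. Full scale, the value 1, is 200 mm for a shift and 2 pi rad for a turn. A row lasts 1/12 s, in which the tool goes at most 41.7 mm and 7.16 degrees, less where a joint would pass 70% of its speed; a pose out of reach is approached as far as the arm can. A call with a number of a shift or a turn outside -1 to 1 is refused whole. A call with a gripper value outside its range is refused whole. "jaw" is the closure, from -1 (fully open) to 1 (shut), set as the call begins (left out, the last holds). The fingers move at their own pace and stop on an object; "grip_force" is the grip in N (left out, the last holds). Time passes only in rows, so rows that repeat a pose let the fingers close. It gives the time, the measured TCP pose, the force, the opening and the grip force at its end, in the units of the state.
- ctrl.read_state(): the state, without advancing time (a new reading comes with each control period).
- ctrl.capture(name): name is "side" or "top"; returns (picture, depth): 420x560x3 uint8, red, green, blue; 420x560 float32, m along the optical axis (not along the pixel's ray), 0 where there is no reading.
- ctrl.camera_params(name): a dict with "K" (3x3 intrinsics, pixels), "world_from_camera" (4x4, takes a point from camera to world coordinates). Camera axes: x right, y up, looking along -z (the intrinsics and any distortion apply to the point x, -y, -z); pixel columns grow to the right and rows downward; lengths in m; the calibration is good to about 2 mm. A picture is of the moment at which its call begins. camera_params takes no time and is no camera call.
- ctrl.sign_off(): hands the job in; it is judged then, once.
Trained networks look in the newest picture that a camera, given by its name, has taken for a name from the list of things; names that differ only in an ending like _2 or _b are one class to them, and where a whole thing is asked for, a point or a joint stands for the part that bears it (a point fixed in the world has none). Each returns a list of dicts, best first, with "conf" (0 to 1); they miss things now and then, are a little off and sometimes report something else, mostly with a low value. They report only what shows in the picture. A call takes as long as a camera call. They do not tell look-alikes from the thing itself.
- ctrl.search_frame(camera, name): "rect" ([left, top, right, bottom] in pixels, round what is visible of it).
- ctrl.landmark_of(camera, name): "pixel" ([column, row] in pixels: a listed point, or the origin of a listed thing).
The state is a dict: "time": time; "joint_pos": joint angles; "joint_vel": joint speeds; "tau": joint torques, N m; "eef_pos": TCP position; "tool_rot": TCP orientation; "wrist_force": force on the tool from outside, world axes, zero at the start; "wrist_torque": the same for the moment, N m; "gripper_width": finger opening in m; "gripper_force": force on a finger pad.
Only numpy, scipy, OpenCV 4.12 (cv2) and the standard library are available. Lean on these libraries where they do the work, as an engineer would, in place of code of your own. Each camera call takes 0.05 s, during which the arm holds its last target. There are 200 camera calls.

### The job

Move the wooden stick that lies across the rollers onto the square plaster block. Some of the rollers in the small roller bed were put back the wrong way round after washing: turn each of those end for end, without striking the two guide posts, so that every roller rests in its notches with its gear in the gear trough (the side with the clips); leave the pots and tools around alone. Then lay the gear guard over the trough and press it down corner by corner until all four clips are fully home.

Things in the scene. Friction and masses are not known exactly. Their poses are not given: they have to be found in the camera images.
- bed: Small roller bed fixed to the table: grey base plate 260 x 300 mm, 12 mm thick, with two green notched rails along its y at x = -71 and +71 mm (16 mm thick). Origin on the table midway between the rails, z up. The gear trough and four grey clip towers lie beyond the +x rail, where three small brass idler gears are seen.
- bed_seat (a point): Point on the bed's axis, 60 mm above the table, the axis height of a seated roller. Each rail has V notches at bed y = -90, -30, 30, 90 mm, 69 mm high, 18 mm wide to either side. A seated roller lies along the bed's x, its middle at x = 0 with 5 mm end play each way. Any free pair of notches will do.
- bed_trough (a point): Middle of the gear trough, bed x = 92 mm, y = 0, on the table. The guard's centre belongs over it, its long side along the bed's y, either way round; its origin is 66 mm above the table on raised catches, 58 mm fully home. Each clip tower has 80 mm high walls on its two outward sides, leaving a foot 4 mm of play.
- posts: Two steel guide posts, 14 mm across, fixed on the bed at bed x = -75 mm, y = -140 and +140 mm, tops 120 mm above the table. Origin and axes are the bed's. Rollers must not strike them.
- roller0: Loose conveyor roller, 190 mm long, 0.28 kg: black rubber body 28 mm across, 116 mm long, steel stub shafts 14 mm across at both ends, a brass gear on one end only. Origin on the axis at mid-body; x axis along the shaft towards the gear (its frame rolls with it); the plain shaft ends at x = -92 mm. It may be absent.
- roller0_gear (a point): Centre of roller0's gear wheel (34 mm across, 14 mm thick), on its axis 91 mm from its origin.
- roller1: Loose conveyor roller, 190 mm long, 0.28 kg: black rubber body 28 mm across, 116 mm long, steel stub shafts 14 mm across at both ends, a brass gear on one end only. Origin on the axis at mid-body; x axis along the shaft towards the gear (its frame rolls with it); the plain shaft ends at x = -92 mm. It may be absent.
- roller1_gear (a point): Centre of roller1's gear wheel (34 mm across, 14 mm thick), on its axis 91 mm from its origin.
- roller2: Loose conveyor roller, 190 mm long, 0.28 kg: black rubber body 28 mm across, 116 mm long, steel stub shafts 14 mm across at both ends, a brass gear on one end only. Origin on the axis at mid-body; x axis along the shaft towards the gear (its frame rolls with it); the plain shaft ends at x = -92 mm. It may be absent.
- roller2_gear (a point): Centre of roller2's gear wheel (34 mm across, 14 mm thick), on its axis 91 mm from its origin.
- roller3: Loose conveyor roller, 190 mm long, 0.28 kg: black rubber body 28 mm across, 116 mm long, steel stub shafts 14 mm across at both ends, a brass gear on one end only. Origin on the axis at mid-body; x axis along the shaft towards the gear (its frame rolls with it); the plain shaft ends at x = -92 mm. It may be absent.
- roller3_gear (a point): Centre of roller3's gear wheel (34 mm across, 14 mm thick), on its axis 91 mm from its origin.
- guard: Loose gear guard, 0.25 kg: aluminium plate 68 x 276 mm (its x, y), 4 mm thick, on four square feet 12 x 12 mm at (+-24, +-128) mm, with a black grip bar in the middle of its top. Origin at the centre, level with the feet's undersides; plate top at z = 28 mm. A dark dot marks the top above each foot, where to press; as one corner goes down the opposite one may rise.
- guard_grip (a point): Point inside the guard's grip bar, 50 mm above the guard's origin. The bar is 14 mm thick (guard x), 60 mm long (y) and stands from z = 28 to 62 mm.
- clip0 (a joint): Catch of the clip at bed x = 68, y = -128 mm (top 66 mm above the table when up): 0 up, 0.008 m pressed fully home. It yields downwards to about 8 N and stays where it is pushed.
- clip1 (a joint): Catch of the clip at bed x = 68, y = 128 mm (top 66 mm above the table when up): 0 up, 0.008 m pressed fully home. It yields downwards to about 8 N and stays where it is pushed.
- clip2 (a joint): Catch of the clip at bed x = 116, y = -128 mm (top 66 mm above the table when up): 0 up, 0.008 m pressed fully home. It yields downwards to about 8 N and stays where it is pushed.
- clip3 (a joint): Catch of the clip at bed x = 116, y = 128 mm (top 66 mm above the table when up): 0 up, 0.008 m pressed fully home. It yields downwards to about 8 N and stays where it is pushed.
- stick: Loose flat wooden ware stick, 200 mm long (its y), 30 mm wide (x), 18 mm thick, 0.08 kg, lying across the tops of the rollers at the start. Origin at the centre of its underside.
- block: Square plaster block, 140 x 140 mm, 40 mm high, fixed, flat on top. Origin under its centre; its top is at z = 40 mm.
- mallet: Wooden mallet lying on the table, 290 mm long, head 64 mm across; leave it alone. Origin under the head.
- vase: Unfired grey vase, 120 mm tall, 68 mm wide; leave it alone. Origin under its centre.
- mug: Unfired grey mug, 85 mm tall, 72 mm wide; leave it alone. Origin under its centre.
- bowl: White bowl, 50 mm tall, 120 mm wide; leave it alone. Origin under its centre.
Things that resemble listed ones, but are neither listed nor needed, are in the scene too. What is shaped like the roller2 but turquoise is not meant.

How it is judged:
On the way, in this order (a step that is already met when the one before it is completed fails the run):
1. the wooden stick lies on the square plaster block (x of stick in the frame of block between -0.055 and 0.055 m and y of stick in the frame of block between -0.055 and 0.055 m and z of stick in the frame of block between 0.035 and 0.046 m and angle between stick's own z axis and vertical below 0.1 rad), for 0.2 s.
2. every roller rests in its notches with its gear on the trough side (x of roller0_gear in the frame of bed between 0.083 and 0.1 m and z of roller0 in the frame of bed between 0.056 and 0.064 m and y of roller0 in the frame of bed between -0.1 and 0.1 m and angle between the x axis of each of roller0, roller1, roller2, roller3 and the x axis of bed, either way round below 0.06 rad and x of roller1_gear in the frame of bed between 0.083 and 0.1 m and z of roller1 in the frame of bed between 0.056 and 0.064 m and y of roller1 in the frame of bed between -0.1 and 0.1 m and x of roller2_gear in the frame of bed between 0.083 and 0.1 m and z of roller2 in the frame of bed between 0.056 and 0.064 m and y of roller2 in the frame of bed between -0.1 and 0.1 m and x of roller3_gear in the frame of bed between 0.083 and 0.1 m and z of roller3 in the frame of bed between 0.056 and 0.064 m and y of roller3 in the frame of bed between -0.1 and 0.1 m), for 0.2 s.
3. the guard is laid over the trough with its feet on the catches (x of guard in the frame of bed between 0.084 and 0.1 m and y of guard in the frame of bed between -0.008 and 0.008 m and z of guard in the frame of bed between 0.054 and 0.072 m and angle between guard's own z axis and vertical below 0.25 rad), for 0.2 s.
4. all four clips are pressed home (value of joint each of clip0, clip1, clip2, clip3 above 0.006 m), for 0.2 s.
At the end, for the whole second after the job is handed in: Stick flat on the block (centre within 55 mm each way); every roller in its notches, axis 56-64 mm up, gear centre 83-100 mm along bed +x; guard within 8 mm of the trough's middle, square within 0.06, level within 0.04 rad, feet below 61.5 mm; all clips down 6 mm or more; all at rest (all of step 1 and all of step 2 and all of step 4 and linear speed of each of stick, roller0, roller1, roller2, roller3 below 0.03 m/s and x of guard in the frame of bed between 0.084 and 0.1 m and y of guard in the frame of bed between -0.008 and 0.008 m and z of guard in the frame of bed between 0.054 and 0.0615 m and angle between guard's own z axis and vertical below 0.04 rad and angle between the y axis of guard and the y axis of bed, either way round below 0.06 rad and linear speed of guard below 0.02 m/s); the robot touches nothing.
It fails at once if a roller strikes a guide post (more than 2 N) (contact force between any of roller0, roller1, roller2, roller3 and posts above 2 N).
It fails at once if a pot or the mallet is moved more than 30 mm (distance of any of mallet, vase, mug, bowl from where it was at the start of the episode above 0.03 m).
Of roller0, roller1, roller2, roller3 only 3 to 4 are there at a start; the rules pass over those that are not, and their reading is None.
At some moment in a run one of guard may be knocked a few centimetres aside while the robot is not near it.
It also fails if it takes over 210 s, if anything falls off the work surface, if the arm or the gripper's body presses on something with over 40 N, if the wrist force passes 120 N, or if a joint passes its speed limit or range.

## Working session

There is one attempt and no reset: what is moved stays moved. The work goes in short steps, Python scripts to look and compute and a tool call to move; the robot and the scene stay as the last step left them, time stands still between calls to the robot, and variables do not carry over. Pictures are saved under pics/ and viewed, at most 14 in all, crops included, and the job is handed in when it is done.

Besides the shell and the picture viewer there is one more tool, called after "Call:" by a JSON object that holds its "fn" and its "kwargs", one argument or row to a line. move_arm: Moves the arm, as the interface text tells. Shift numbers are shares of 200 mm and turn numbers shares of 2 pi rad, none past 1 either way. Its arguments: {"type":"object","properties":{"motion":{"type":"array"},"jaw":{"type":"number"},"grip_force":{"type":"number"}},"required":["motion"]}

```bash
mkdir -p pics; ls; cat > h.py <<'E'
import numpy as np,cv2
from rig import ctrl
from scipy.spatial.transform import Rotation as R
def snap(cam,fn=None,scale=1):
    im,d=ctrl.capture(cam)
    if fn: cv2.imwrite('pics/'+fn,cv2.resize(im[:,:,::-1],None,fx=scale,fy=scale,interpolation=cv2.INTER_CUBIC))
    return im,d
def cloud(cam,d):
    p=ctrl.camera_params(cam);K=np.array(p['K']);T=np.array(p['world_from_camera'])
    v,u=np.mgrid[0:d.shape[0],0:d.shape[1]]
    X=(u-K[0,2])/K[0,0]*d;Y=(v-K[1,2])/K[1,1]*d
    P=np.stack([X,-Y,-d],-1)@T[:3,:3].T+T[:3,3]
    P[d==0]=np.nan
    return P
def proj(cam,p):
    q=ctrl.camera_params(cam);K=np.array(q['K']);T=np.linalg.inv(np.array(q['world_from_camera']))
    c=T[:3,:3]@np.array(p)+T[:3,3];c=c*[1,-1,-1]
    w=K@c;return w[:2]/w[2]
def ray(cam,px,z):
    q=ctrl.camera_params(cam);K=np.array(q['K']);T=np.array(q['world_from_camera'])
    r=np.linalg.solve(K,[px[0],px[1],1])*[1,-1,-1];r=T[:3,:3]@r;o=T[:3,3]
    return o+r*(z-o[2])/r[2]
E
python3 - <<'E'
from h import *
for c in('top','side'):
    im,d=snap(c,c+'0.png',1.4); np.save(c+'0.npy',cloud(c,d));np.save(c+'0im.npy',im)
    print(c,ctrl.camera_params(c))
    for n in ['bed','roller0','roller0_gear','guard','guard_grip','stick','block','clip0','bed_seat','bed_trough']:
        print(n,[(np.round(x['pixel']).tolist(),round(x['conf'],2)) for x in ctrl.landmark_of(c,n)])
print(ctrl.read_state())
E
```

```text
pics
top {'K': array([[426.51723816,   0.        , 278.41728551],
       [  0.        , 426.51723816, 197.07314395],
       [  0.        ,   0.        ,   1.        ]]), 'world_from_camera': array([[-8.69034070e-02,  9.74227039e-01, -2.08157330e-01,
         2.42458023e-01],
       [-9.96216739e-01, -8.50021483e-02,  1.80788129e-02,
         5.12800292e-02],
       [-8.09518576e-05,  2.08940927e-01,  9.77928260e-01,
         1.37817213e+00],
       [ 0.00000000e+00,  0.00000000e+00,  0.00000000e+00,
         1.00000000e+00]])}
bed [([267.0, 203.0], 0.91), ([280.0, 201.0], 0.27)]
roller0 [([259.0, 198.0], 0.92), ([239.0, 199.0], 0.69), ([383.0, 267.0], 0.66), ([278.0, 201.0], 0.56), ([163.0, 212.0], 0.44)]
roller0_gear [([204.0, 273.0], 0.18)]
guard [([390.0, 208.0], 0.57)]
guard_grip [([392.0, 203.0], 0.7), ([153.0, 274.0], 0.23)]
stick [([267.0, 198.0], 0.91)]
block [([161.0, 215.0], 0.89), ([239.0, 173.0], 0.74)]Traceback (most recent call last):
  File "<stdin>", line 6, in <module>
ValueError: it knows: bed, bed_seat, bed_trough, block, bowl, guard, guard_grip, mallet, mug, posts, roller, roller0_gear, roller1_gear, roller2_gear, roller3_gear, stick, vase
```

View pics/top0.png

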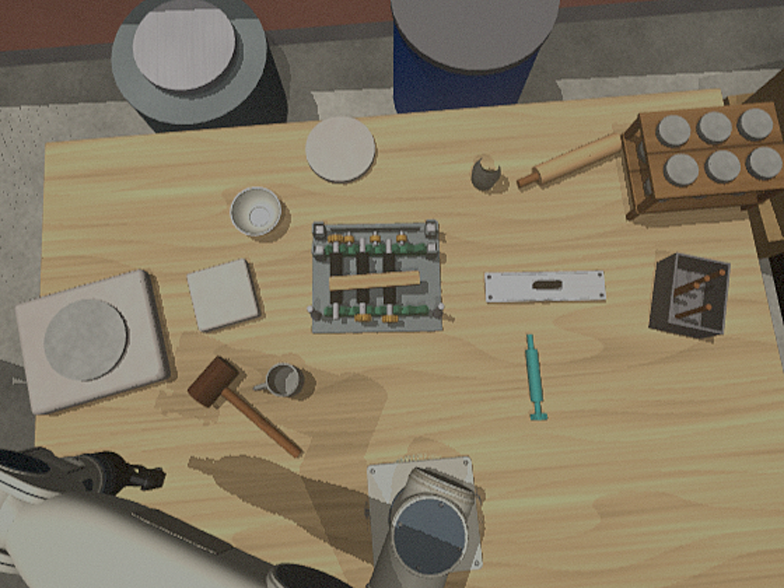

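The top view shows the bed (~(268,200) in original pixels) with its trough on the far side. Three rollers lie in the notches. The left one has its gear on the trough side, and the next two have theirs on the near side. The stick lies across them, the block is at (160,211) and the guard at (390,204).

```bash
python3 - <<'E'
from h import *
im,d=snap('side','side0.png',1.4);np.save('side0.npy',cloud('side',d))
im=np.load('top0im.npy') if False else None
im,d=snap('top');P=cloud('top',d);np.save('top0.npy',P)
cv2.imwrite('pics/bed0.png',cv2.resize(im[150:245,215:325,::-1],None,fx=6,fy=6,interpolation=cv2.INTER_CUBIC))
cv2.imwrite('pics/x.png',im[:,:,::-1])
def fit(m,name):
    Q=P[m];r=cv2.minAreaRect(Q[:,:2].astype(np.float32)*1000);print(name,m.sum(),np.round(Q.mean(0),4),np.round(r[0],1),np.round(r[1],1),round(r[2],1))
def box(u0,v0,u1,v1):
    m=np.zeros(d.shape,bool);m[v0:v1,u0:u1]=1;return m
Z=P[...,2]
fit(box(130,180,190,240)&(abs(Z-.04)<.008),'block')
fit(box(340,185,440,222)&(abs(Z-.028)<.006),'guard')
fit(box(340,185,440,222)&(Z>.05),'grip')
fit(box(215,150,325,245)&(Z>.006)&(Z<.018),'base')
y=im.astype(int);st=(y[...,0]-y[...,2]>50)&(Z>.07)
fit(box(215,185,325,215)&st,'stick')
for c in('top','side'):
  print(c,[(n,[(np.round(x['pixel']).tolist(),round(x['conf'],2)) for x in ctrl.landmark_of(c,n)][:3]) for n in ['bed_seat','bed_trough','roller1_gear','guard','posts','mallet','vase','mug','bowl']])
print(ctrl.read_state())
E
```

```text
block 1870 [0.5171 0.4114 0.0397] [518.2 412.1] [140.4 141.1] 11.6
guard 1612 [ 0.4742 -0.3265  0.0284] [ 474.9 -326.6] [276.   68.4] 86.1
grip 88 [ 0.4736 -0.3246  0.0604] [ 473.2 -326.1] [60.  12.7] 84.2
base 3537 [0.517  0.0508 0.0119] [540.2  55.9] [361.6 316. ] 84.2
stick 595 [0.51   0.0639 0.0919] [512.7  63.2] [197.9  35.2] 89.2
top [('bed_seat', [([265.0, 200.0], 0.72)]), ('bed_trough', [([266.0, 175.0], 0.71)]), ('roller1_gear', [([278.0, 234.0], 0.62)]), ('guard', [([387.0, 208.0], 0.77)]), ('posts', []), ('mallet', [([154.0, 270.0], 0.66)]), ('vase', [([345.0, 127.0], 0.69)]), ('mug', [([206.0, 273.0], 0.92)]), ('bowl', [([186.0, 154.0], 0.69)])]
side [('bed_seat', []), ('bed_trough', [([310.0, 222.0], 0.55), ([278.0, 187.0], 0.47)]), ('roller1_gear', [([242.0, 213.0], 0.93)]), ('guard', [([263.0, 351.0], 0.91), ([310.0, 189.0], 0.54)]), ('posts', []), ('mallet', [([219.0, 158.0], 0.7)]), ('vase', [([387.0, 305.0], 0.73)]), ('mug', [([205.0, 178.0], 0.73)]), ('bowl', [([326.0, 169.0], 0.76), ([309.0, 187.0], 0.18)])]
{'time': 1.4, 'joint_pos': array([ 1.10240566e+00,  2.58613238e-01,  2.15339343e-02,  1.33371089e+00,
       -1.60942351e-05,  1.41821873e+00]), 'joint_vel': array([-0.00169996,  0.00055972,  0.00034884, -0.00060654, -0.00031872,
       -0.00134959]), 'tau': array([-1.20946923e-03, -5.55386746e+01,  3.44727516e+01,  1.55147707e-03,
       -1.58937651e-04,  3.06164907e-05]), 'eef_pos': array([0.17082587, 0.52280808, 0.2106849 ]), 'tool_rot': array([3.14158904e+00, 1.68398070e-05, 2.82577958e+00]), 'wrist_force': array([ 0.70484353, -0.92451367,  0.69699778]), 'wrist_torque': array([ 0.02329101, -0.02574595,  0.02596065]), 'gripper_force': 0.0, 'gripper_width': 0.08535679727805867}
```

View pics/side0.png

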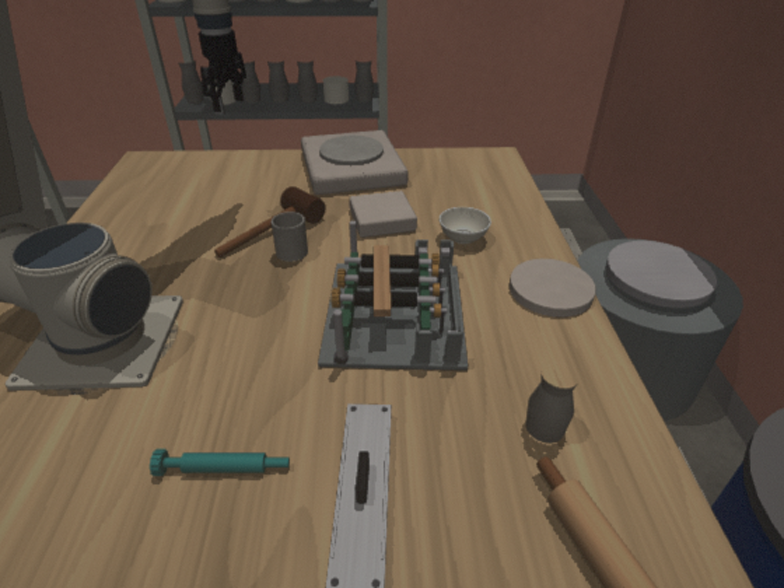

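View pics/bed0.png

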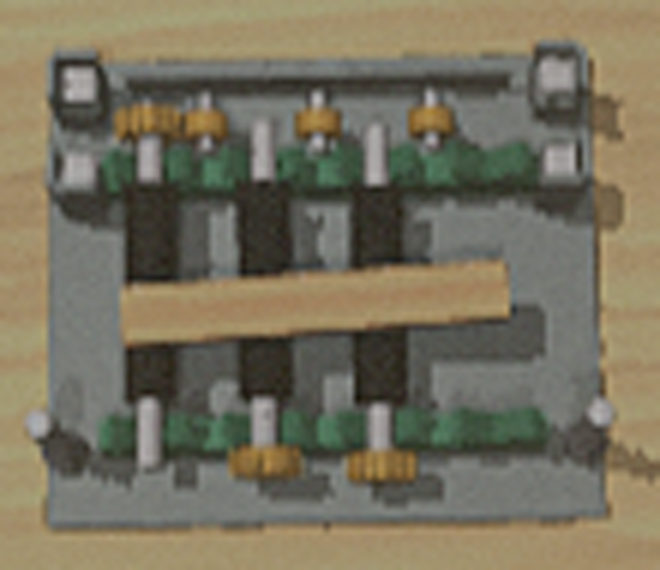

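The side view confirms 3 rollers with one free notch pair near the camera. Two gears sit on the robot side, and the turquoise decoy lies apart. Next I fit the bed pose.

```bash
cat >> h.py <<'E'
def fit(P,m,name):
    m=cv2.morphologyEx(m.astype(np.uint8),cv2.MORPH_OPEN,np.ones((2,2),np.uint8)).astype(bool)&np.isfinite(P[...,2])
    Q=P[m];r=cv2.minAreaRect(Q[:,:2].astype(np.float32)*1000)
    print(name,m.sum(),'mean',np.round(Q.mean(0)*1000,1),'rect',np.round(r[0],1),np.round(r[1],1),round(r[2],1));return Q
def box(u0,v0,u1,v1):
    m=np.zeros((420,560),bool);m[v0:v1,u0:u1]=1;return m
def plan(x,y,z,yaw=None,rot=None):
    """shift/turn shares from measured pose to target"""
    s=ctrl.read_state();R0=R.from_euler('xyz',s['tool_rot']);
    R1=R0 if yaw is None else R.from_euler('xyz',[np.pi,0,yaw])
    d=R0.inv().apply(np.array([x,y,z])-s['eef_pos'])/.2;t=(R0.inv()*R1).as_rotvec()/(2*np.pi)
    print('shift',np.round(d,3),'turn',np.round(t,4),'j',np.round(s['joint_pos'],2))
E
python3 - <<'E'
from h import *
P=np.load('top0.npy');Z=P[...,2];im=cv2.imread('pics/x.png').astype(int)[:,:,::-1]
B=box(215,150,325,245)
g=(im[...,1]-im[...,0]>15)&(im[...,1]-im[...,2]>8)&B
Q=fit(P,g&(Z>.045)&(Z<.075)&box(215,150,325,195),'rail+')
Q=fit(P,g&(Z>.045)&(Z<.075)&box(215,205,325,245),'rail-')
fit(P,B&(Z>.008)&(Z<.016)&(abs(P[...,0]-.52)<.16)&(abs(P[...,1]-.055)<.17),'base')
for v0,v1 in((150,195),(195,245)):
  for u in(215,292):
    m=box(u,v0,u+33,v1)&(Z>.0755)&(Z<.13)
    if m.sum()>8: fit(P,m,('hi',u,v0))
dark=(im.max(2)<75)&(Z>.064)&(Z<.08)&B
for u in(234,253,272): fit(P,dark&box(u,150,u+15,245),('roller',u))
fit(P,dark,'all bodies')
wood=(im[...,0]-im[...,2]>40)&(Z>.085)&(Z<.1)&box(215,185,325,215)
fit(P,wood,'stick')
G=fit(P,box(340,185,440,222)&(abs(Z-.028)<.006),'guard')
E
```

```text
rail+ 225 mean [587.3  45.   58.3] rect [594.3  53.9] [223.   26.5] 85.5
rail- 207 mean [445.5  46.7  59. ] rect [447.4  60.6] [221.9  14.4] 85.9
base 2458 mean [505.5  45.8  16.3] rect [531.6  55.7] [300.5 259.2] 85.7
('hi', 215, 150) 43 mean [613.7 174.4  70.2] rect [627.4 164.2] [ 53.6 106.4] 87.5
('hi', 292, 150) 50 mean [606.7 -84.8  58.4] rect [609.3 -84.3] [32.4 95.1] 83.7
('hi', 215, 195) 157 mean [497.7 150.8  89.8] rect [492.3 168.8] [ 41.3 111.4] 31.4
('hi', 292, 195) 98 mean [486.9 -41.7  76.3] rect [476.1 -53.1] [104.9  45. ] 32.4
('roller', 234) 187 mean [530.2 146.2  67.4] rect [529.1 146.3] [ 21.9 120.3] 85.7
('roller', 253) 189 mean [524.6  86.   67.1] rect [524.5  86.5] [ 22.1 121.3] 85.4
('roller', 272) 199 mean [513.   27.1  66.7] rect [518.2  25.3] [ 25.9 124.6] 84.8
all bodies 581 mean [523.   86.2  67. ] rect [523.8 101.9] [178.1 124.7] 86.0
stick 601 mean [506.7  60.9  89.8] rect [507.8  57. ] [ 38.1 205.6] 2.4
guard 1584 mean [ 470.9 -329.6   27.2] rect [ 472.6 -335.1] [288.7  67.6] 86.8
```

```bash
sed -i 's/^    m=cv2.morph.*$/    m=m\&np.isfinite(P[...,2])\&(cv2.blur(m.astype(np.float32),(3,3))>.4)/' h.py
python3 - <<'E'
from h import *
from scipy.optimize import minimize
P=np.load('top0.npy');Z=P[...,2];im=cv2.imread('pics/x.png').astype(int)[:,:,::-1]
B=box(215,150,325,245)
g=(im[...,1]-im[...,0]>15)&(im[...,1]-im[...,2]>8)&B
fit(P,g&(Z>.052)&(Z<.075)&box(215,150,325,195),'rail+')
fit(P,g&(Z>.052)&(Z<.075)&box(215,205,325,245),'rail-')
fit(P,B&(Z>.008)&(Z<.016)&(abs(P[...,0]-.52)<.16)&(abs(P[...,1]-.055)<.17),'base')
dark=(im.max(2)<75)&(Z>.066)&(Z<.08)&B
for u in(234,253,272): fit(P,dark&box(u,150,u+15,245),('roller',u))
fit(P,dark,'all bodies')
wood=(im[...,0]-im[...,2]>40)&(Z>.085)&(Z<.1)&box(215,185,325,215)
fit(P,wood,'stick')
fit(P,box(340,185,440,222)&(abs(Z-.028)<.006),'guard')
plan(.513,.063,.211,np.pi/2)
E
```

```text
rail+ 183 mean [590.4  46.7  63.4] rect [590.6  54.5] [223.  17.] 86.0
rail- 182 mean [448.9  52.7  63.1] rect [450.   64.2] [221.5  14.6] 85.9
base 2850 mean [512.7  50.9  12. ] rect [534.4  58.7] [299.4 260.3] 86.2
('roller', 234) 179 mean [532.  148.9  72. ] rect [527.6 149. ] [ 22.5 113.1] 86.1
('roller', 253) 187 mean [526.   89.2  72. ] rect [523.3  89.6] [ 22.4 115.1] 85.4
('roller', 272) 192 mean [516.   30.   72.3] rect [516.   30.5] [ 22.1 115.9] 85.0
all bodies 565 mean [525.5  88.7  72.1] rect [553.7  66.7] [257.4 186.5] 86.2
stick 604 mean [509.6  63.7  92.1] rect [509.8  63.3] [198.5  30.1] 89.2
guard 1611 mean [ 474.3 -326.6   28.4] rect [ 474.9 -326.6] [276.   68.4] 86.1
shift [-2.340e+00 -1.654e+00 -2.000e-03] turn [0.     0.     0.1997] j [ 1.1   0.26  0.02  1.33 -0.    1.42]
```

Call:
{"fn": "move_arm", "kwargs": {
  "motion": [
    [-0.78,-0.55,0,0,0,0.1997],
    [-0.78,-0.55,0,0,0,0.1997],
    [-0.78,-0.55,0,0,0,0.1997],
    [-0.78,-0.55,0,0,0,0.1997],
    [-0.78,-0.55,0,0,0,0.1997],
    [-0.78,-0.55,0,0,0,0.1997],
    [-0.78,-0.55,0,0,0,0.1997],
    [-0.78,-0.55,0,0,0,0.1997],
    [-0.78,-0.55,0,0,0,0.1997],
    [-0.78,-0.55,0,0,0,0.1997],
    [-0.78,-0.55,0,0,0,0.1997],
    [-0.78,-0.55,0,0,0,0.1997]
  ],
  "jaw": -0.2
}}

```text
time: 2.4
eef_pos: [0.2849, 0.3698, 0.2107]
tool_rot: [3.142, -0.0, 1.574]
wrist_force: [0.9, 0.2, 0.1]
gripper_width: 0.0513
gripper_force: 0.0
```

```bash
python3 -c "
from h import *
plan(.51,.0635,.12,1.557);print(ctrl.read_state()['gripper_width'])"
```

```text
shift [-1.536  1.12   0.454] turn [ 0.     -0.      0.0028] j [ 0.73  0.12 -0.16  1.29  0.    2.3 ]
0.05129139218193855
```

Call:
{"fn": "move_arm", "kwargs": {
  "motion": [
    [-0.9,0.66,0,0,0,0.003],
    [-0.9,0.66,0,0,0,0.003],
    [-0.9,0.66,0,0,0,0.003],
    [-0.9,0.66,0,0,0,0.003],
    [-0.9,0.66,0,0,0,0.003],
    [-0.9,0.66,0,0,0,0.003],
    [-0.9,0.66,0,0,0,0.003]
  ]
}}

```text
time: 2.98
eef_pos: [0.4189, 0.1872, 0.2105]
tool_rot: [3.141, 0.001, 1.552]
wrist_force: [-0.6, 1.2, -0.2]
gripper_width: 0.0513
gripper_force: 0.0
```

Call:
{"fn": "move_arm", "kwargs": {
  "motion": [
    [-0.64,0.46,0.4,0,0,0],
    [-0.64,0.46,0.4,0,0,0],
    [-0.64,0.46,0.4,0,0,0],
    [-0.64,0.46,0.4,0,0,0],
    [-0.64,0.46,0.4,0,0,0],
    [-0.64,0.46,0.4,0,0,0],
    [-0.64,0.46,0.4,0,0,0]
  ]
}}

```text
time: 3.57
eef_pos: [0.5061, 0.0606, 0.1305]
tool_rot: [-3.14, -0.0, 1.554]
wrist_force: [0.5, 0.5, -0.7]
gripper_width: 0.0512
gripper_force: 0.0
```

```bash
python3 -c "
from h import *
plan(.51,.062,.070,1.557)"
```

```text
shift [0.007 0.02  0.303] turn [-0.0002 -0.0001 -0.0005] j [-0.05  0.23 -0.23  1.12  0.    1.54]
```

Call:
{"fn": "move_arm", "kwargs": {
  "motion": [
    [0.007,0.02,0.1,0,0,0],
    [0.007,0.02,0.2,0,0,0],
    [0.007,0.02,0.303,0,0,0],
    [0.007,0.02,0.303,0,0,0],
    [0.007,0.02,0.303,0,0,0]
  ]
}}

```text
time: 3.98
eef_pos: [0.5098, 0.0629, 0.0707]
tool_rot: [-3.141, -0.0, 1.555]
wrist_force: [0.3, -0.2, -0.1]
gripper_width: 0.0512
gripper_force: 0.0
```

Call:
{"fn": "move_arm", "kwargs": {
  "motion": [
    [0,0,0,0,0,0],
    [0,0,0,0,0,0],
    [0,0,0,0,0,0],
    [0,0,0,0,0,0],
    [0,0,0,0,0,0],
    [0,0,0,0,0,0]
  ],
  "jaw": 1,
  "grip_force": 25
}}

```text
time: 4.48
eef_pos: [0.5109, 0.0616, 0.0713]
tool_rot: [3.14, -0.0, 1.552]
wrist_force: [-2.5, 0.8, 8.5]
gripper_width: -0.0002
gripper_force: 3.8
```

Call:
{"fn": "move_arm", "kwargs": {
  "motion": [
    [0,0,-0.05,0,0,0],
    [0,0,-0.15,0,0,0],
    [0,0,-0.3,0,0,0],
    [0,0,-0.5,0,0,0],
    [0,0,-0.5,0,0,0],
    [0,0,-0.5,0,0,0]
  ]
}}

```text
time: 4.98
eef_pos: [0.512, 0.0614, 0.1731]
tool_rot: [3.136, 0.0, 1.552]
wrist_force: [-0.2, 0.2, -1.5]
gripper_width: 0.0002
gripper_force: 0.0
```

```bash
python3 -c "
from h import *
plan(.518,.412,.17,1.557)"
```

```text
shift [ 1.753 -0.003  0.015] turn [ 0.0009  0.     -0.0008] j [-0.04  0.21 -0.14  1.21  0.    1.55]
```

```bash
python3 - <<'E'
from h import *
im,d=snap('side');cv2.imwrite('pics/s1.png',cv2.resize(im[120:280,200:360,::-1],None,fx=3.5,fy=3.5,interpolation=cv2.INTER_CUBIC))
E
```

```text
(no output)
```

View pics/s1.png

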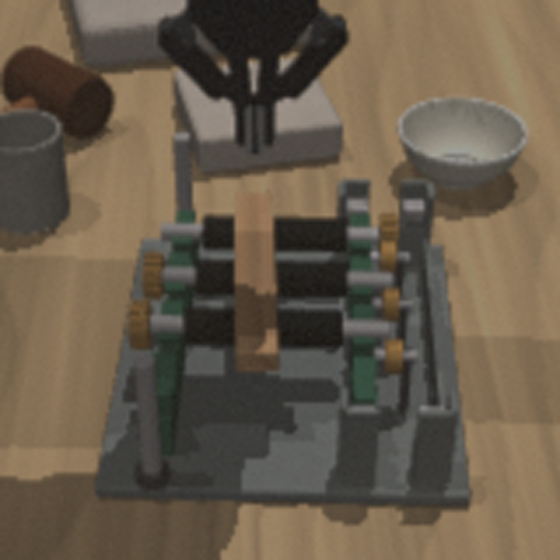

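The side crop shows the stick still in place at about (255,290) and the fingers shut above it, so the grasp was too shallow. I retry about 20 mm deeper, between the rollers.

Call:
{"fn": "move_arm", "kwargs": {
  "motion": [
    [0.0,0,0,0,0,0],
    [0,0,0,0,0,0],
    [0,0,0,0,0,0],
    [-0.003,-0.01,0.2,0,0,0],
    [-0.003,-0.01,0.4,0,0,0],
    [-0.003,-0.01,0.5,0,0,0],
    [-0.003,-0.01,0.6,0,0,0],
    [-0.003,-0.01,0.6,0,0,0],
    [-0.003,-0.01,0.6,0,0,0]
  ],
  "jaw": -0.2
}}

```text
time: 5.78
eef_pos: [0.5078, 0.0609, 0.0493]
tool_rot: [-3.139, -0.0, 1.552]
wrist_force: [-0.3, -0.3, 0.9]
gripper_width: 0.0512
gripper_force: 0.0
```

Call:
{"fn": "move_arm", "kwargs": {
  "motion": [
    [0,0,0,0,0,0],
    [0,0,0,0,0,0],
    [0,0,0,0,0,0],
    [0,0,0,0,0,0],
    [0,0,0,0,0,0],
    [0,0,0,0,0,0]
  ],
  "jaw": 1,
  "grip_force": 25
}}

```text
time: 6.28
eef_pos: [0.5095, 0.0609, 0.0514]
tool_rot: [3.139, 0.0, 1.552]
wrist_force: [0.2, 0.5, 6.4]
gripper_width: 0.029
gripper_force: 27.4
```

Call:
{"fn": "move_arm", "kwargs": {
  "motion": [
    [0,0,-0.1,0,0,0],
    [0,0,-0.25,0,0,0],
    [0,0,-0.4,0,0,0],
    [0,0,-0.5,0,0,0],
    [0,0,-0.5,0,0,0],
    [0,0,-0.5,0,0,0]
  ]
}}

```text
time: 6.78
eef_pos: [0.5092, 0.0609, 0.1513]
tool_rot: [3.139, 0.0, 1.552]
wrist_force: [0.3, -0.8, -1.3]
gripper_width: 0.0295
gripper_force: 26.5
```

Call:
{"fn": "move_arm", "kwargs": {
  "motion": [
    [0.15,0.0,0,0,0,0],
    [0.3,0.02,0,0,0,0],
    [0.45,0.02,0,0,0,0],
    [0.6,0.02,0,0,0,0],
    [0.75,0.02,0,0,0,0],
    [0.9,0.02,0,0,0,0],
    [0.9,0.02,0,0,0,0],
    [0.9,0.02,0,0,0,0]
  ]
}}

```text
time: 7.45
eef_pos: [0.515, 0.242, 0.1485]
tool_rot: [-3.139, 0.001, 1.555]
wrist_force: [-0.4, -1.2, -0.9]
gripper_width: 0.0292
gripper_force: 26.5
```

Call:
{"fn": "move_arm", "kwargs": {
  "motion": [
    [0.15,0.0,0,0,0,0],
    [0.3,0.02,0,0,0,0],
    [0.45,0.02,0,0,0,0],
    [0.6,0.02,0,0,0,0],
    [0.75,0.02,0,0,0,0],
    [0.85,0.02,0,0,0,0],
    [0.85,0.02,0,0,0,0],
    [0.85,0.02,0,0,0,0]
  ]
}}

```text
time: 8.12
eef_pos: [0.5228, 0.4103, 0.1487]
tool_rot: [-3.14, 0.001, 1.553]
wrist_force: [-0.6, -0.3, -1.2]
gripper_width: 0.0297
gripper_force: 26.5
```

```bash
python3 - <<'E'
from h import *
plan(.518,.412,.022,None);print(ctrl.read_state()['gripper_width'],ctrl.read_state()['eef_pos'])
im,d=snap('side');P=cloud('side',d)
m=(im[...,0].astype(int)-im[...,2]>40)&(P[...,2]>.1)&(P[...,2]<.24)&(abs(P[...,1]-.41)<.15)&(abs(P[...,0]-.5)<.1)
Q=P[m];print(m.sum(),np.percentile(Q,[2,50,98],axis=0))
E
```

```text
shift [ 0.009 -0.023  0.634] turn [0. 0. 0.] j [ 0.54  0.48  0.2   1.3  -0.    2.13]
0.029657548056510753 [0.52283082 0.41033917 0.14871226]
107 [[0.50893948 0.41623269 0.18791849]
 [0.52237365 0.46218871 0.18976446]
 [0.53632533 0.50939444 0.19133188]]
```

Call:
{"fn": "move_arm", "kwargs": {
  "motion": [
    [0.009,-0.023,0.15,0,0,0],
    [0.009,-0.023,0.3,0,0,0],
    [0.009,-0.023,0.42,0,0,0],
    [0.009,-0.023,0.5,0,0,0],
    [0.009,-0.023,0.53,0,0,0],
    [0.009,-0.023,0.54,0,0,0],
    [0.009,-0.023,0.54,0,0,0]
  ]
}}

```text
time: 8.75
eef_pos: [0.519, 0.4117, 0.0425]
tool_rot: [3.141, 0.0, 1.551]
wrist_force: [0.8, -0.4, 0.1]
gripper_width: 0.0292
gripper_force: 26.5
```

Call:
{"fn": "move_arm", "kwargs": {
  "motion": [
    [0,0,0.01,0,0,0],
    [0,0,0.02,0,0,0],
    [0,0,0.02,0,0,0]
  ]
}}

```text
time: 9.0
eef_pos: [0.5188, 0.4126, 0.0387]
tool_rot: [3.141, -0.001, 1.552]
wrist_force: [-0.2, -0.2, -1.4]
gripper_width: 0.0294
gripper_force: 26.5
```

Call:
{"fn": "move_arm", "kwargs": {
  "motion": [
    [0,0,0.02,0,0,0],
    [0,0,0.02,0,0,0],
    [0,0,0.02,0,0,0]
  ]
}}

```text
time: 9.25
eef_pos: [0.5184, 0.4125, 0.0339]
tool_rot: [-3.141, 0.0, 1.552]
wrist_force: [-1.0, 0.0, -1.4]
gripper_width: 0.0295
gripper_force: 26.5
```

Call:
{"fn": "move_arm", "kwargs": {
  "motion": [
    [0,0,0,0,0,0],
    [0,0,0,0,0,0],
    [0,0,0,0,0,0],
    [0,0,0,0,0,0]
  ],
  "jaw": -0.2
}}

```text
time: 9.58
eef_pos: [0.5186, 0.4126, 0.0342]
tool_rot: [3.141, -0.0, 1.552]
wrist_force: [0.1, 0.2, 0.7]
gripper_width: 0.0516
gripper_force: 0.0
```

Call:
{"fn": "move_arm", "kwargs": {
  "motion": [
    [0,0,-0.1,0,0,0],
    [0,0,-0.3,0,0,0],
    [0,0,-0.5,0,0,0],
    [0,0,-0.7,0,0,0],
    [0,0,-0.9,0,0,0],
    [0,0,-0.9,0,0,0],
    [0,0,-0.9,0,0,0]
  ]
}}

```text
time: 10.17
eef_pos: [0.5194, 0.4131, 0.2171]
tool_rot: [3.137, -0.003, 1.552]
wrist_force: [0.2, 1.0, -0.6]
gripper_width: 0.0513
gripper_force: 0.0
```

```bash
python3 - <<'E'
from h import *
im,d=snap('side','s2.png');P=cloud('side',d)
m=(im[...,0].astype(int)-im[...,2]>40)&(P[...,2]>.05)&(P[...,2]<.1)&(abs(P[...,1]-.41)<.2)&(abs(P[...,0]-.5)<.1)
Q=P[m];print(m.sum(),np.percentile(Q,[2,50,98],axis=0))
plan(.523,.0895,.22,np.pi-.0685)
d=np.array([np.cos(-.0685),np.sin(-.0685)]);n=np.array([-d[1],d[0]])
for y in(.09,.03,-.03,-.09):print(y,np.array([.5202,.0597])+n*y)
E
```

```text
193 [[0.50308382 0.35180042 0.05609804]
 [0.51756242 0.42813427 0.05871391]
 [0.53237959 0.50611276 0.06134229]]
shift [-1.615  0.051 -0.027] turn [ 3.000e-04  1.000e-04 -2.421e-01] j [0.55 0.46 0.33 1.44 0.   2.13]
0.09 [0.52636018 0.14948893]
0.03 [0.52225339 0.08962964]
-0.03 [0.51814661 0.02977036]
-0.09 [ 0.51403982 -0.03008893]
```

Call:
{"fn": "move_arm", "kwargs": {
  "motion": [
    [-0.8,0.02,0,0,0,-0.242],
    [-0.8,0.02,0,0,0,-0.242],
    [-0.8,0.02,0,0,0,-0.242],
    [-0.8,0.02,0,0,0,-0.242],
    [-0.8,0.02,0,0,0,-0.242],
    [-0.8,0.02,0,0,0,-0.242],
    [-0.8,0.02,0,0,0,-0.242],
    [-0.8,0.02,0,0,0,-0.242],
    [-0.8,0.02,0,0,0,-0.242],
    [-0.8,0.02,0,0,0,-0.242],
    [-0.8,0.02,0,0,0,-0.242],
    [-0.8,0.02,0,0,0,-0.242]
  ],
  "jaw": -0.03
}}

```text
time: 11.22
eef_pos: [0.5188, 0.2523, 0.2121]
tool_rot: [-3.14, -0.003, 3.052]
wrist_force: [0.1, -0.2, -0.2]
gripper_width: 0.0441
gripper_force: 0.0
```

```bash
python3 -c "
from h import *
plan(.522,.0896,.14,np.pi-.0685)"
```

```text
shift [-0.09  -0.808  0.361] turn [-0.0002 -0.0005 -0.0034] j [0.31 0.31 0.09 1.36 0.   0.4 ]
```

Call:
{"fn": "move_arm", "kwargs": {
  "motion": [
    [-0.09,-0.808,0.2,0,0,-0.0034],
    [-0.09,-0.808,0.2,0,0,-0.0034],
    [-0.09,-0.808,0.2,0,0,-0.0034],
    [-0.09,-0.808,0.2,0,0,-0.0034],
    [-0.09,-0.808,0.2,0,0,-0.0034],
    [-0.09,-0.808,0.36,0,0,-0.0034],
    [-0.09,-0.808,0.36,0,0,-0.0034],
    [-0.09,-0.808,0.36,0,0,-0.0034],
    [-0.09,-0.808,0.36,0,0,-0.0034]
  ]
}}

```text
time: 11.97
eef_pos: [0.5218, 0.0904, 0.1422]
tool_rot: [-3.142, -0.001, 3.068]
wrist_force: [0.2, 0.3, -0.0]
gripper_width: 0.044
gripper_force: 0.0
```

```bash
python3 - <<'E'
from h import *
plan(.522,.0896,.034,np.pi-.0685)
im,d=snap('side');cv2.imwrite('pics/s3.png',cv2.resize(im[100:280,200:360,::-1],None,fx=3.3,fy=3.3,interpolation=cv2.INTER_CUBIC))
E
```

```text
shift [-0.002 -0.004  0.541] turn [-0.     -0.0002 -0.0009] j [ 0.01  0.25 -0.16  1.16  0.    0.09]
```

View pics/s3.png

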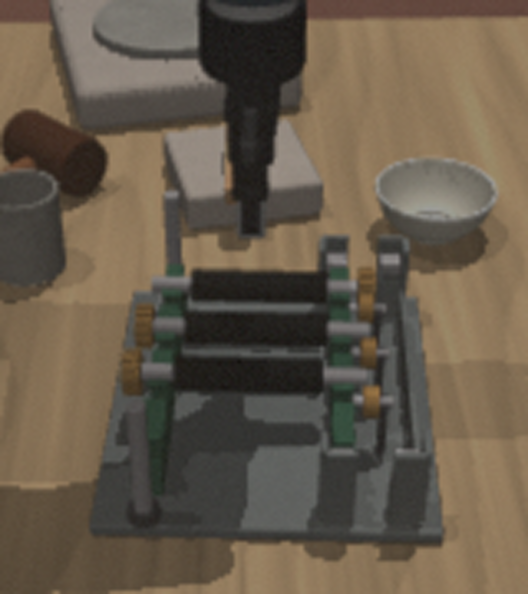

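The fingers stand above the middle roller (pixel ~(255,235), roller at (260,325)). Descend and grip.

Call:
{"fn": "move_arm", "kwargs": {
  "motion": [
    [-0.002,-0.004,0.12,0,0,-0.0009],
    [-0.002,-0.004,0.24,0,0,-0.0009],
    [-0.002,-0.004,0.34,0,0,-0.0009],
    [-0.002,-0.004,0.44,0,0,-0.0009],
    [-0.002,-0.004,0.54,0,0,-0.0009],
    [-0.002,-0.004,0.54,0,0,-0.0009],
    [-0.002,-0.004,0.54,0,0,-0.0009]
  ]
}}

```text
time: 12.6
eef_pos: [0.5223, 0.0896, 0.0345]
tool_rot: [-3.141, -0.001, 3.073]
wrist_force: [0.3, -0.2, 0.4]
gripper_width: 0.044
gripper_force: 0.0
```

Call:
{"fn": "move_arm", "kwargs": {
  "motion": [
    [0,0,0,0,0,0],
    [0,0,0,0,0,0],
    [0,0,0,0,0,0],
    [0,0,0,0,0,0],
    [0,0,0,0,0,0],
    [0,0,0,0,0,0]
  ],
  "jaw": 1,
  "grip_force": 60
}}

```text
time: 13.1
eef_pos: [0.5235, 0.0895, 0.036]
tool_rot: [3.141, 0.003, 3.073]
wrist_force: [-1.2, 2.3, 6.7]
gripper_width: 0.0258
gripper_force: 58.9
```

Call:
{"fn": "move_arm", "kwargs": {
  "motion": [
    [0,0,-0.05,0,0,0],
    [0,0,-0.15,0,0,0],
    [0,0,-0.3,0,0,0],
    [0,0,-0.45,0,0,0],
    [0,0,-0.6,0,0,0],
    [0,0,-0.7,0,0,0],
    [0,0,-0.7,0,0,0],
    [0,0,-0.7,0,0,0]
  ]
}}

```text
time: 13.77
eef_pos: [0.5228, 0.0891, 0.1756]
tool_rot: [3.141, 0.003, 3.073]
wrist_force: [-0.0, 0.4, -3.2]
gripper_width: 0.0256
gripper_force: 59.5
```

```bash
python3 - <<'E'
from h import *
print(ctrl.read_state()['wrist_force'],ctrl.read_state()['wrist_torque'])
plan(.522,.0896,.177,np.pi-.0685)
im,d=snap('side');cv2.imwrite('pics/s4.png',cv2.resize(im[60:260,200:360,::-1],None,fx=3,fy=3,interpolation=cv2.INTER_CUBIC))
E
```

```text
[-0.00377537  0.40274481 -3.20128126] [-0.01082099 -0.05108248  0.00678392]
shift [ 0.004  0.002 -0.007] turn [ 0.      0.0004 -0.0001] j [ 0.01  0.24 -0.1   1.23 -0.    0.08]
```

View pics/s4.png

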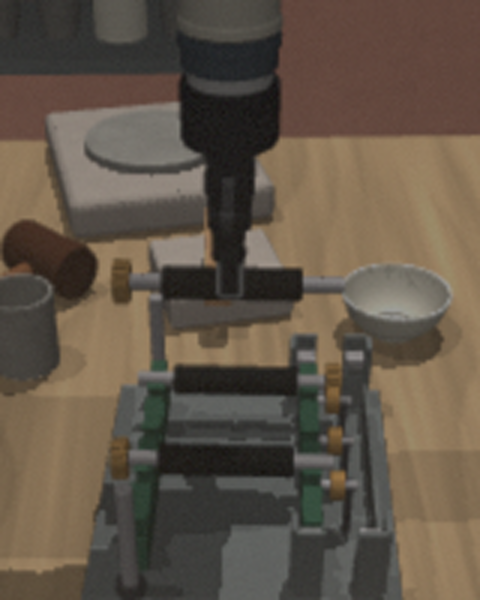

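Call:
{"fn": "move_arm", "kwargs": {
  "motion": [
    [0,0,0,0,0,-0.015],
    [0,0,0,0,0,-0.034],
    [0,0,0,0,0,-0.053],
    [0,0,0,0,0,-0.072],
    [0,0,0,0,0,-0.091],
    [0,0,0,0,0,-0.11],
    [0,0,0,0,0,-0.129],
    [0,0,0,0,0,-0.148],
    [0,0,0,0,0,-0.167],
    [0,0,0,0,0,-0.186],
    [0,0,0,0,0,-0.205],
    [0,0,0,0,0,-0.22]
  ]
}}

```text
time: 14.82
eef_pos: [0.5214, 0.0891, 0.1724]
tool_rot: [3.139, -0.001, -1.822]
wrist_force: [0.1, -0.1, -2.1]
gripper_width: 0.0254
gripper_force: 59.5
```

Call:
{"fn": "move_arm", "kwargs": {
  "motion": [
    [0,0,0,0,0,-0.019],
    [0,0,0,0,0,-0.038],
    [0,0,0,0,0,-0.057],
    [0,0,0,0,0,-0.076],
    [0,0,0,0,0,-0.095],
    [0,0,0,0,0,-0.114],
    [0,0,0,0,0,-0.133],
    [0,0,0,0,0,-0.152],
    [0,0,0,0,0,-0.171],
    [0,0,0,0,0,-0.19],
    [0,0,0,0,0,-0.205],
    [0,0,0,0,0,-0.22]
  ]
}}

```text
time: 15.82
eef_pos: [0.5214, 0.0891, 0.1724]
tool_rot: [3.14, 0.003, -0.441]
wrist_force: [-0.6, -0.5, -2.4]
gripper_width: 0.0253
gripper_force: 59.5
```

Call:
{"fn": "move_arm", "kwargs": {
  "motion": [
    [0,0,0,0,0,-0.019],
    [0,0,0,0,0,-0.038],
    [0,0,0,0,0,-0.05],
    [0,0,0,0,0,-0.06],
    [0,0,0,0,0,-0.06],
    [0,0,0,0,0,-0.06]
  ]
}}

```text
time: 16.32
eef_pos: [0.5216, 0.0891, 0.1729]
tool_rot: [3.141, 0.002, -0.071]
wrist_force: [0.1, -0.4, -2.8]
gripper_width: 0.0257
gripper_force: 59.5
```

```bash
python3 - <<'E'
from h import *
plan(.522,.0896,.12,-.0685)
im,d=snap('side');cv2.imwrite('pics/s5.png',cv2.resize(im[60:260,200:360,::-1],None,fx=3,fy=3,interpolation=cv2.INTER_CUBIC))
P=cloud('side',d);im=im.astype(int)
print('gear px',[(np.round(x['pixel']).tolist(),round(x['conf'],2)) for x in ctrl.landmark_of('side','roller1_gear')])
print('roller px',[(np.round(x['pixel']).tolist(),round(x['conf'],2)) for x in ctrl.landmark_of('side','roller')])
dark=(im.max(2)<70)&(abs(P[...,2]-.2)<.02)&(abs(P[...,0]-.52)<.07)&(abs(P[...,1]-.09)<.03)
Q=P[dark];print(dark.sum(),np.percentile(Q,[1,50,99],axis=0))
o=Q[Q[:,0]<.5];r=Q[Q[:,0]>.545];print(o.mean(0),r.mean(0))
E
```

```text
shift [ 0.002 -0.003  0.264] turn [ 0.      0.0004 -0.0004] j [ 0.01  0.24 -0.1   1.23 -0.   -3.06]
gear px [([240.0, 212.0], 0.9)]
roller px [([278.0, 183.0], 0.95), ([273.0, 154.0], 0.81), ([276.0, 214.0], 0.77), ([158.0, 330.0], 0.74)]
479 [[0.46197814 0.06265571 0.18615845]
 [0.51529946 0.07822473 0.20404289]
 [0.57447771 0.0917702  0.21866372]]
[0.48042126 0.08260148 0.2020742 ] [0.56107861 0.07662781 0.20249989]
```

View pics/s5.png

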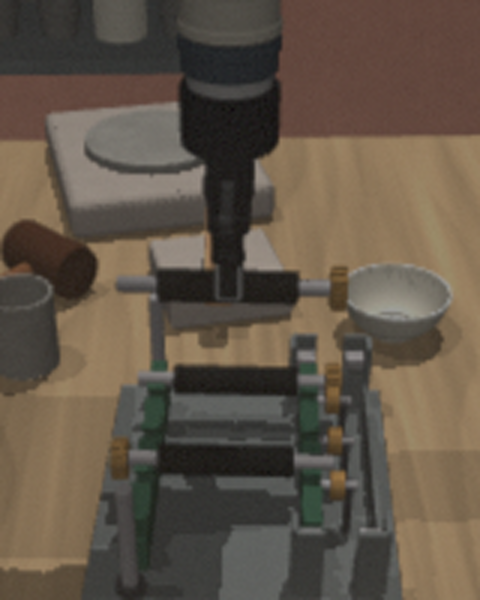

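The gear now points to the trough side (gear at (338,288) in the crop). Lower it back into the notch with a +3 mm x correction.

Call:
{"fn": "move_arm", "kwargs": {
  "motion": [
    [0.016,-0.002,0.1,0,0,0],
    [0.016,-0.002,0.25,0,0,0],
    [0.016,-0.002,0.4,0,0,0],
    [0.016,-0.002,0.5,0,0,0],
    [0.016,-0.002,0.58,0,0,0],
    [0.016,-0.002,0.63,0,0,0],
    [0.016,-0.002,0.66,0,0,0],
    [0.016,-0.002,0.66,0,0,0]
  ]
}}

```text
time: 17.13
eef_pos: [0.5251, 0.0893, 0.0412]
tool_rot: [3.141, 0.001, -0.07]
wrist_force: [0.1, 0.9, -2.0]
gripper_width: 0.0255
gripper_force: 59.5
```

Call:
{"fn": "move_arm", "kwargs": {
  "motion": [
    [0,0,0.01,0,0,0],
    [0,0,0.02,0,0,0],
    [0,0,0.025,0,0,0],
    [0,0,0.025,0,0,0]
  ]
}}

```text
time: 17.47
eef_pos: [0.5258, 0.0893, 0.0375]
tool_rot: [-3.142, -0.001, -0.069]
wrist_force: [0.5, 0.7, -2.3]
gripper_width: 0.0259
gripper_force: 59.5
```

Release to 44 mm and rise.

Call:
{"fn": "move_arm", "kwargs": {
  "motion": [
    [0,0,0,0,0,0],
    [0,0,0,0,0,0],
    [0,0,0,0,0,0],
    [0,0,0,0,0,0]
  ],
  "jaw": -0.03
}}

```text
time: 17.8
eef_pos: [0.5258, 0.0893, 0.0374]
tool_rot: [-3.142, -0.001, -0.069]
wrist_force: [0.1, 0.3, -0.8]
gripper_width: 0.044
gripper_force: 0.0
```

Call:
{"fn": "move_arm", "kwargs": {
  "motion": [
    [0,0,-0.1,0,0,0],
    [0,0,-0.25,0,0,0],
    [0,0,-0.4,0,0,0],
    [0,0,-0.55,0,0,0],
    [0,0,-0.7,0,0,0],
    [0,0,-0.7,0,0,0]
  ]
}}

```text
time: 18.3
eef_pos: [0.5278, 0.0894, 0.1829]
tool_rot: [-3.141, -0.009, -0.069]
wrist_force: [0.2, 0.0, 0.4]
gripper_width: 0.0442
gripper_force: 0.0
```

Call:
{"fn": "move_arm", "kwargs": {
  "motion": [
    [-0.03,0.3,0,0,0,0.22],
    [-0.03,0.3,0,0,0,0.22],
    [-0.03,0.3,0,0,0,0.22],
    [-0.03,0.3,0,0,0,0.22],
    [-0.03,0.3,0,0,0,0.22],
    [-0.03,0.3,0,0,0,0.22],
    [-0.03,0.3,0,0,0,0.22],
    [-0.03,0.3,0,0,0,0.22],
    [-0.03,0.3,0,0,0,0.22],
    [-0.03,0.3,0,0,0,0.22],
    [-0.03,0.3,0,0,0,0.22],
    [-0.03,0.3,0,0,0,0.22]
  ]
}}

```text
time: 19.3
eef_pos: [0.5153, 0.0299, 0.1768]
tool_rot: [3.141, 0.0, -1.457]
wrist_force: [-0.9, -0.4, -0.3]
gripper_width: 0.0444
gripper_force: 0.0
```

Call:
{"fn": "move_arm", "kwargs": {
  "motion": [
    [0,0,0,0,0,0.22],
    [0,0,0,0,0,0.22],
    [0,0,0,0,0,0.22],
    [0,0,0,0,0,0.22],
    [0,0,0,0,0,0.22],
    [0,0,0,0,0,0.22],
    [0,0,0,0,0,0.22],
    [0,0,0,0,0,0.22],
    [0,0,0,0,0,0.22],
    [0,0,0,0,0,0.22],
    [0,0,0,0,0,0.22],
    [0,0,0,0,0,0.22]
  ]
}}

```text
time: 20.3
eef_pos: [0.5154, 0.0298, 0.1769]
tool_rot: [3.142, -0.0, -2.836]
wrist_force: [1.2, 0.1, 1.0]
gripper_width: 0.044
gripper_force: 0.0
```

```bash
cat > rol.py <<'E'
from h import *
im,d=snap('side');P=cloud('side',d);i=im.astype(int)
dark=(i.max(2)<70)&(P[...,2]>.055)&(P[...,2]<.08)&(abs(P[...,0]-.52)<.08)
c,s=np.cos(-.0685),np.sin(-.0685)
X=(P[...,0]-.5202)*c+(P[...,1]-.0597)*s;Y=-(P[...,0]-.5202)*s+(P[...,1]-.0597)*c
for y in(.09,.03,-.03,-.09):
    m=dark&(abs(Y+.0-y)<.018)
    if m.sum()>30: print(y,m.sum(),'x',np.round(np.percentile(X[m],[2,98]),4),'ztop',np.round(np.percentile(P[...,2][m],97),4), 'ztop halves',[np.round(np.percentile(P[...,2][m&k],97),4) for k in (X<-.01,X>.01)],'y',np.round(np.median(Y[m]),4))
br=(i[...,0]-i[...,2]>60)&(P[...,2]>.04)&(P[...,2]<.085)&(abs(X)<.12)&(abs(Y)<.12)
for y in(.09,.03,-.03,-.09):
    m=br&(abs(Y-y)<.02);print('brass',y,m.sum(),np.round(np.percentile(X[m],[5,50,95]),3) if m.sum()>5 else '')
E
python3 - <<'E'
import rol
from h import *
plan(.5175,.0298,.14,np.pi-.0685)
E
```

```text
0.09 346 x [-0.0539  0.0576] ztop 0.0754 ztop halves [np.float64(0.075), np.float64(0.0754)] y 0.0795
0.03 426 x [-0.0549  0.0576] ztop 0.0757 ztop halves [np.float64(0.0756), np.float64(0.0752)] y 0.0203
-0.03 484 x [-0.0607  0.0606] ztop 0.0754 ztop halves [np.float64(0.0754), np.float64(0.0752)] y -0.0397
brass 0.09 7 [0.089 0.093 0.096]
brass 0.03 16 [0.088 0.092 0.097]
brass -0.03 0 
brass -0.09 0 
shift [-0.01  -0.004  0.185] turn [ 0.     -0.      0.0606] j [-0.1   0.21 -0.13  1.23 -0.   -0.42]
```

Call:
{"fn": "move_arm", "kwargs": {
  "motion": [
    [-0.01,-0.004,0.185,0,0,0.0606],
    [-0.01,-0.004,0.185,0,0,0.0606],
    [-0.01,-0.004,0.185,0,0,0.0606],
    [-0.01,-0.004,0.185,0,0,0.0606],
    [-0.01,-0.004,0.185,0,0,0.0606],
    [-0.01,-0.004,0.185,0,0,0.0606]
  ]
}}

```text
time: 20.85
eef_pos: [0.5177, 0.0297, 0.1403]
tool_rot: [-3.142, 0.001, 3.076]
wrist_force: [0.4, -0.5, 0.1]
gripper_width: 0.0437
gripper_force: 0.0
```

```bash
python3 -c "
from h import *
plan(.518,.0298,.036,np.pi-.0685)"
```

```text
shift [-0.001  0.001  0.522] turn [-0.      0.0001  0.0004] j [-0.1   0.24 -0.19  1.14 -0.   -0.04]
```

Call:
{"fn": "move_arm", "kwargs": {
  "motion": [
    [-0.001,0.001,0.12,0,0,0],
    [-0.001,0.001,0.24,0,0,0],
    [-0.001,0.001,0.34,0,0,0],
    [-0.001,0.001,0.44,0,0,0],
    [-0.001,0.001,0.522,0,0,0],
    [-0.001,0.001,0.522,0,0,0],
    [-0.001,0.001,0.522,0,0,0]
  ]
}}

```text
time: 21.43
eef_pos: [0.5175, 0.0299, 0.0356]
tool_rot: [3.142, -0.001, 3.072]
wrist_force: [-0.9, -1.2, 0.1]
gripper_width: 0.0439
gripper_force: 0.0
```

Call:
{"fn": "move_arm", "kwargs": {
  "motion": [
    [0,0,0,0,0,0],
    [0,0,0,0,0,0],
    [0,0,0,0,0,0],
    [0,0,0,0,0,0],
    [0,0,0,0,0,0],
    [0,0,0,0,0,0]
  ],
  "jaw": 1,
  "grip_force": 60
}}

```text
time: 21.93
eef_pos: [0.5187, 0.0297, 0.0372]
tool_rot: [-3.141, 0.003, 3.07]
wrist_force: [-0.8, -0.4, 6.2]
gripper_width: 0.0258
gripper_force: 59.0
```

Call:
{"fn": "move_arm", "kwargs": {
  "motion": [
    [0,0,-0.05,0,0,0],
    [0,0,-0.15,0,0,0],
    [0,0,-0.3,0,0,0],
    [0,0,-0.45,0,0,0],
    [0,0,-0.6,0,0,0],
    [0,0,-0.7,0,0,0],
    [0,0,-0.7,0,0,0],
    [0,0,-0.7,0,0,0]
  ]
}}

```text
time: 22.6
eef_pos: [0.5182, 0.0299, 0.177]
tool_rot: [3.142, 0.003, 3.069]
wrist_force: [-0.5, -0.0, -1.9]
gripper_width: 0.0254
gripper_force: 59.5
```

Call:
{"fn": "move_arm", "kwargs": {
  "motion": [
    [0,-0.02,0,0,0,0.015],
    [0,-0.05,0,0,0,0.034],
    [0,-0.08,0,0,0,0.053],
    [0,-0.11,0,0,0,0.072],
    [0,-0.14,0,0,0,0.091],
    [0,-0.17,0,0,0,0.11],
    [0,-0.2,0,0,0,0.129],
    [0,-0.23,0,0,0,0.148],
    [0,-0.26,0,0,0,0.167],
    [0,-0.28,0,0,0,0.186],
    [0,-0.3,0,0,0,0.205],
    [0,-0.3,0,0,0,0.22]
  ]
}}

```text
time: 23.6
eef_pos: [0.5125, -0.0304, 0.1741]
tool_rot: [-3.139, -0.001, 1.68]
wrist_force: [-0.2, -0.8, -2.3]
gripper_width: 0.0254
gripper_force: 59.5
```

Call:
{"fn": "move_arm", "kwargs": {
  "motion": [
    [0,0,0,0,0,0.019],
    [0,0,0,0,0,0.038],
    [0,0,0,0,0,0.057],
    [0,0,0,0,0,0.076],
    [0,0,0,0,0,0.095],
    [0,0,0,0,0,0.114],
    [0,0,0,0,0,0.133],
    [0,0,0,0,0,0.152],
    [0,0,0,0,0,0.171],
    [0,0,0,0,0,0.19],
    [0,0,0,0,0,0.205],
    [0,0,0,0,0,0.22]
  ]
}}

```text
time: 24.6
eef_pos: [0.5125, -0.0297, 0.1741]
tool_rot: [-3.14, 0.003, 0.3]
wrist_force: [-0.6, -0.8, -2.1]
gripper_width: 0.0253
gripper_force: 59.5
```

Call:
{"fn": "move_arm", "kwargs": {
  "motion": [
    [0,0,0,0,0,0.019],
    [0,0,0,0,0,0.038],
    [0,0,0,0,0,0.05],
    [0,0,0,0,0,0.06],
    [0,0,0,0,0,0.06],
    [0,0,0,0,0,0.06]
  ]
}}

```text
time: 25.1
eef_pos: [0.5128, -0.0298, 0.1746]
tool_rot: [-3.141, 0.002, -0.071]
wrist_force: [-0.2, -0.3, -2.6]
gripper_width: 0.0254
gripper_force: 59.5
```

```bash
python3 - <<'E'
from h import *
plan(.514,-.0301,.0375,-.0685)
im,d=snap('side');P=cloud('side',d);im=im.astype(int)
dark=(im.max(2)<70)&(abs(P[...,2]-.2)<.02)&(abs(P[...,0]-.52)<.08)&(abs(P[...,1]+.03)<.03)
Q=P[dark];print(dark.sum(),np.percentile(Q,[1,50,99],axis=0))
o=Q[Q[:,0]<.49];r=Q[Q[:,0]>.54];print(o.mean(0),r.mean(0))
E
```

```text
shift [0.008 0.001 0.685] turn [-0.0001  0.0003 -0.0003] j [-0.22  0.21 -0.13  1.23  0.    2.99]
581 [[ 0.45727621 -0.05653202  0.18768282]
 [ 0.51640952 -0.0404675   0.2055471 ]
 [ 0.56963884 -0.02716931  0.21837808]]
[ 0.47226393 -0.03654985  0.20384784] [ 0.55576239 -0.04165846  0.20358038]
```

Call:
{"fn": "move_arm", "kwargs": {
  "motion": [
    [0.006,0.001,0.1,0,0,0],
    [0.006,0.001,0.25,0,0,0],
    [0.006,0.001,0.4,0,0,0],
    [0.006,0.001,0.5,0,0,0],
    [0.006,0.001,0.58,0,0,0],
    [0.006,0.001,0.63,0,0,0],
    [0.006,0.001,0.66,0,0,0],
    [0.006,0.001,0.675,0,0,0],
    [0.006,0.001,0.685,0,0,0],
    [0.006,0.001,0.685,0,0,0]
  ]
}}

```text
time: 25.98
eef_pos: [0.515, -0.0303, 0.0391]
tool_rot: [3.141, -0.001, -0.072]
wrist_force: [-0.7, -0.0, -3.0]
gripper_width: 0.0253
gripper_force: 59.5
```

Call:
{"fn": "move_arm", "kwargs": {
  "motion": [
    [0,0,0,0,0,0],
    [0,0,0,0,0,0],
    [0,0,0,0,0,0],
    [0,0,0,0,0,0]
  ],
  "jaw": -0.03
}}

```text
time: 26.32
eef_pos: [0.515, -0.0303, 0.0392]
tool_rot: [3.141, -0.001, -0.073]
wrist_force: [-0.4, -0.2, 0.2]
gripper_width: 0.0438
gripper_force: 0.0
```

Call:
{"fn": "move_arm", "kwargs": {
  "motion": [
    [0,0,-0.1,0,0,0],
    [0,0,-0.25,0,0,0],
    [0,0,-0.4,0,0,0],
    [0,0,-0.55,0,0,0],
    [0,0,-0.7,0,0,0],
    [0,0,-0.9,0,0,0]
  ]
}}

```text
time: 26.82
eef_pos: [0.5137, -0.03, 0.2192]
tool_rot: [-3.141, 0.002, -0.073]
wrist_force: [1.2, 0.0, -0.0]
gripper_width: 0.044
gripper_force: 0.0
```

```bash
python3 - <<'E'
import rol
from h import *
im,d=snap('top','t2.png',1.4);P=cloud('top',d);Z=P[...,2]
fit(P,box(320,165,450,245)&(abs(Z-.028)<.006),'guard')
fit(P,box(320,165,450,245)&(Z>.052)&(Z<.07),'grip')
plan(.4735,-.326,.14,0)
E
```

```text
0.09 353 x [-0.054   0.0576] ztop 0.0756 ztop halves [np.float64(0.0755), np.float64(0.0758)] y 0.0796
0.03 424 x [-0.0547  0.0589] ztop 0.0752 ztop halves [np.float64(0.0752), np.float64(0.0754)] y 0.0198
-0.09 519 x [-0.0544  0.0591] ztop 0.0756 ztop halves [np.float64(0.0755), np.float64(0.0756)] y -0.0993
brass 0.09 7 [0.089 0.093 0.096]
brass 0.03 16 [0.088 0.092 0.097]
brass -0.03 0 
brass -0.09 3 
guard 1602 mean [ 474.4 -326.4   28.4] rect [ 474.8 -327.4] [277.3  68.9] 86.2
grip 87 mean [ 473.7 -324.3   60.9] rect [ 473.6 -327. ] [60.8 12.8] 84.9
shift [-0.113  1.488  0.425] turn [ 0.0003 -0.0015 -0.0116] j [-0.22  0.19 -0.03  1.34  0.    2.99]
```

View pics/t2.png

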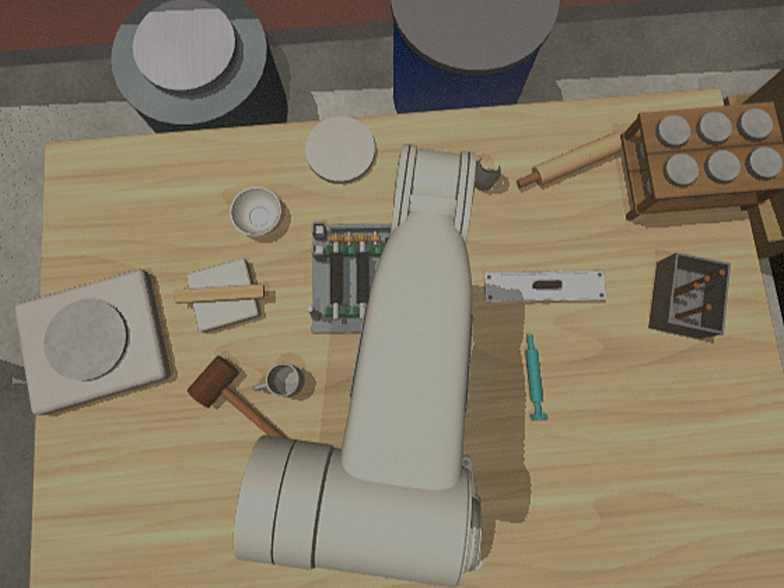

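Call:
{"fn": "move_arm", "kwargs": {
  "motion": [
    [-0.057,0.75,0,0,0,-0.25],
    [-0.057,0.75,0,0,0,-0.25],
    [-0.057,0.75,0,0,0,-0.25],
    [-0.057,0.75,0,0,0,-0.25],
    [-0.057,0.75,0,0,0,-0.25],
    [-0.057,0.75,0,0,0,-0.25],
    [-0.057,0.75,0,0,0,-0.25],
    [-0.057,0.75,0,0,0,-0.25],
    [-0.057,0.75,0,0,0,-0.25],
    [-0.057,0.75,0,0,0,-0.25],
    [-0.057,0.75,0,0,0,-0.25],
    [-0.057,0.75,0,0,0,-0.25]
  ]
}}

```text
time: 27.92
eef_pos: [0.4923, -0.179, 0.2186]
tool_rot: [3.141, 0.0, 1.384]
wrist_force: [-0.9, -0.2, -0.1]
gripper_width: 0.0439
gripper_force: 0.0
```

```bash
python3 - <<'E'
from h import *
plan(.4748,-.327,.12,np.pi/2-.068)
im,d=snap('side');P=cloud('side',d);Z=P[...,2]
fit(P,box(200,260,330,420)&(abs(Z-.028)<.006),'guard side')
E
```

```text
shift [-0.743  0.051  0.493] turn [ 0.      0.     -0.0189] j [-0.51  0.21 -0.02  1.34 -0.    1.25]
guard side 4497 mean [ 474.1 -347.1   28.9] rect [ 475.4 -324.5] [273.2  68. ] 86.2
```

Call:
{"fn": "move_arm", "kwargs": {
  "motion": [
    [-0.743,0.051,0.1,0,0,-0.0189],
    [-0.743,0.051,0.1,0,0,-0.0189],
    [-0.743,0.051,0.1,0,0,-0.0189],
    [-0.743,0.051,0.3,0,0,-0.0189],
    [-0.743,0.051,0.5,0,0,-0.0189],
    [-0.743,0.051,0.5,0,0,-0.0189],
    [-0.743,0.051,0.5,0,0,-0.0189],
    [-0.743,0.051,0.5,0,0,-0.0189]
  ]
}}

```text
time: 28.63
eef_pos: [0.4742, -0.3265, 0.12]
tool_rot: [3.141, 0.0, 1.496]
wrist_force: [0.2, -0.3, 0.4]
gripper_width: 0.0439
gripper_force: 0.0
```

```bash
python3 - <<'E'
from h import *
plan(.4745,-.327,.034,np.pi/2-.068)
E
```

```text
shift [-0.003  0.001  0.43 ] turn [ 0.0001  0.     -0.0011] j [-0.75  0.34 -0.09  1.14  0.    0.9 ]
```

Call:
{"fn": "move_arm", "kwargs": {
  "motion": [
    [-0.003,0.001,0.12,0,0,-0.0011],
    [-0.003,0.001,0.24,0,0,-0.0011],
    [-0.003,0.001,0.34,0,0,-0.0011],
    [-0.003,0.001,0.4,0,0,-0.0011],
    [-0.003,0.001,0.43,0,0,-0.0011],
    [-0.003,0.001,0.43,0,0,-0.0011]
  ]
}}

```text
time: 29.13
eef_pos: [0.4749, -0.3271, 0.0338]
tool_rot: [3.141, 0.001, 1.504]
wrist_force: [-0.8, -0.1, -0.1]
gripper_width: 0.0438
gripper_force: 0.0
```

Call:
{"fn": "move_arm", "kwargs": {
  "motion": [
    [0,0,0,0,0,0],
    [0,0,0,0,0,0],
    [0,0,0,0,0,0],
    [0,0,0,0,0,0],
    [0,0,0,0,0,0],
    [0,0,0,0,0,0]
  ],
  "jaw": 1,
  "grip_force": 60
}}

```text
time: 29.63
eef_pos: [0.4753, -0.328, 0.0344]
tool_rot: [3.138, 0.001, 1.504]
wrist_force: [3.4, 2.3, 7.6]
gripper_width: 0.0122
gripper_force: 60.9
```

Call:
{"fn": "move_arm", "kwargs": {
  "motion": [
    [0,0,-0.05,0,0,0],
    [0,0,-0.15,0,0,0],
    [0,0,-0.3,0,0,0],
    [0,0,-0.45,0,0,0],
    [0,0,-0.6,0,0,0],
    [0,0,-0.7,0,0,0],
    [0,0,-0.7,0,0,0],
    [0,0,-0.7,0,0,0]
  ]
}}

```text
time: 30.3
eef_pos: [0.474, -0.3277, 0.1738]
tool_rot: [3.14, 0.001, 1.503]
wrist_force: [0.5, 0.1, -3.4]
gripper_width: 0.0119
gripper_force: 59.7
```

```bash
python3 - <<'E'
from h import *
c,s=np.cos(-.0685),np.sin(-.0685)
t=np.array([.5202+.092*c,.0597+.092*s]);print('target',t)
plan(t[0],t[1],.2,np.pi/2-.0685)
im,d=snap('side');P=cloud('side',d);i=im.astype(int)
Z=P[...,2];m=(Z>.15)&(Z<.19)&(i.min(2)>120)&(abs(P[...,1]+.327)<.2)&(abs(P[...,0]-.475)<.1)
Q=fit(P,m,'g');A=np.c_[Q[:,:2]-Q[:,:2].mean(0),np.ones(len(Q))];k=np.linalg.lstsq(A,Q[:,2],rcond=None)[0];print('slopes',k)
E
```

```text
target [0.61198424 0.05340293]
shift [ 1.947  0.56  -0.133] turn [0.0002 0.0002 0.0002] j [-0.75  0.31  0.01  1.26 -0.    0.89]
g 1157 mean [ 486.6 -358.   168.7] rect [ 473.2 -338.3] [254.2  67.1] 86.2
slopes [ 0.01297626 -0.00047622  0.16873495]
```

Call:
{"fn": "move_arm", "kwargs": {
  "motion": [
    [0.1,0.0,-0.08,0,0,0],
    [0.25,0.05,-0.15,0,0,0],
    [0.4,0.1,-0.15,0,0,0],
    [0.55,0.14,-0.15,0,0,0],
    [0.7,0.18,-0.15,0,0,0],
    [0.85,0.24,-0.15,0,0,0],
    [0.95,0.28,-0.15,0,0,0],
    [0.95,0.28,-0.15,0,0,0]
  ]
}}

```text
time: 31.02
eef_pos: [0.543, -0.1378, 0.2008]
tool_rot: [-3.139, -0.002, 1.507]
wrist_force: [0.9, -0.1, -2.6]
gripper_width: 0.0116
gripper_force: 59.7
```

Call:
{"fn": "move_arm", "kwargs": {
  "motion": [
    [0.1,0.03,0,0,0,0],
    [0.25,0.07,0,0,0,0],
    [0.4,0.12,0,0,0,0],
    [0.55,0.16,0,0,0,0],
    [0.7,0.2,0,0,0,0],
    [0.85,0.25,0,0,0,0],
    [0.95,0.28,0,0,0,0],
    [0.99,0.28,0,0,0,0],
    [0.99,0.28,0,0,0,0],
    [0.99,0.28,0,0,0,0]
  ]
}}

```text
time: 31.85
eef_pos: [0.6111, 0.0518, 0.2015]
tool_rot: [-3.139, 0.001, 1.504]
wrist_force: [0.1, -0.8, -2.0]
gripper_width: 0.0117
gripper_force: 59.7
```

```bash
cat > gd.py <<'E'
from h import *
def guard(zlo,zhi,ctr=(.612,.053)):
  c,s=np.cos(-.0685),np.sin(-.0685)
  for cam in('side','top'):
    im,d=snap(cam);P=cloud(cam,d);i=im.astype(int);Z=P[...,2]
    m=(Z>zlo)&(Z<zhi)&(i.min(2)>95)&(i.max(2)-i.min(2)<40)&(abs(P[...,1]-ctr[1])<.17)&(abs(P[...,0]-ctr[0])<.06)
    if m.sum()<50: print(cam,m.sum());continue
    Q=fit(P,m,cam)
    X=(Q[:,0]-.5202)*c+(Q[:,1]-.0597)*s;Y=-(Q[:,0]-.5202)*s+(Q[:,1]-.0597)*c
    r=cv2.minAreaRect(np.c_[X,Y].astype(np.float32)*1000);print('  bed frame rect',np.round(r[0],1),np.round(r[1],1),round(r[2],2))
    A=np.c_[X-.092,Y,np.ones(len(Q))];print('  plane',np.round(np.linalg.lstsq(A,Q[:,2],rcond=None)[0],4))
    return im
E
python3 - <<'E'
from gd import *
im=guard(.185,.215)
cv2.imwrite('pics/s6.png',cv2.resize(im[60:280,200:380,::-1],None,fx=2.7,fy=2.7,interpolation=cv2.INTER_CUBIC))
plan(.612,.0534,.2,np.pi/2-.0685)
E
```

```text
side 599 mean [616.2  50.5 196.3] rect [610.9  51. ] [276.8  67.4] 86.6
  bed frame rect [91.1 -2.5] [ 67.4 276.8] 0.51
  plane [0.0137 0.0023 0.1963]
shift [0.011 0.003 0.009] turn [-0.0003  0.0001  0.0001] j [-0.05  0.37  0.16  1.37 -0.    1.59]
```

View pics/s6.png

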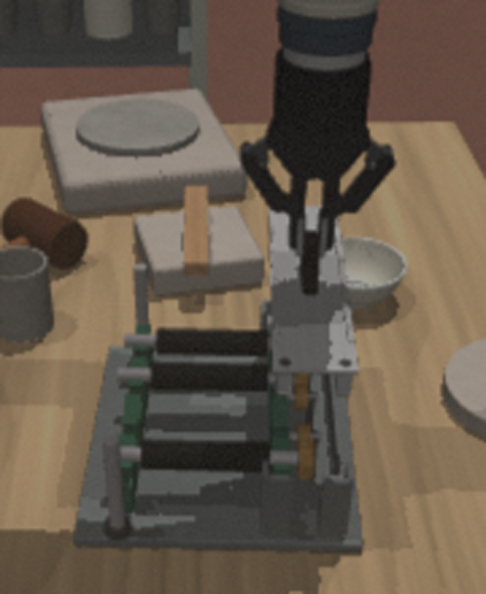

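The guard is held level over the trough, with its near dots at (285,362) and (345,362). Before lowering, I check the tower walls against the bed frame.

```bash
python3 - <<'E'
from h import *
c,s=np.cos(-.0685),np.sin(-.0685)
for cam,P in(('top',np.load('top0.npy')),('side0',np.load('side0.npy')),('side',cloud('side',ctrl.capture('side')[1]))):
    X=((P[...,0]-.5202)*c+(P[...,1]-.0597)*s)*1000;Y=(-(P[...,0]-.5202)*s+(P[...,1]-.0597)*c)*1000;Z=P[...,2]*1000
    for yy in(-130,130):
      for xx in(68,118):
        m=(abs(Z-80)<4)&(abs(X-xx)<20)&(abs(Y-yy)<20)
        if m.sum()>4: print(cam,xx,yy,m.sum(),'X',np.round(np.percentile(X[m],[3,97]),1),'Y',np.round(np.percentile(Y[m],[3,97]),1))
E
```

```text
top 68 -130 22 X [53.2 74.5] Y [-142.6 -117. ]
top 118 -130 23 X [106.2 129.5] Y [-141.3 -119.2]
top 68 130 19 X [51.8 73.5] Y [120.3 140.8]
top 118 130 19 X [104.4 131.4] Y [120.5 141.1]
side0 68 -130 42 X [53.4 76.5] Y [-143.9 -116.6]
side0 118 -130 47 X [106.5 130.5] Y [-143.9 -118.6]
side0 68 130 24 X [54.6 77.9] Y [117.6 142. ]
side0 118 130 31 X [106.6 129.3] Y [115.8 143.6]
side 68 -130 38 X [53.4 76.2] Y [-144.2 -119.1]
side 118 -130 47 X [106.6 130.3] Y [-144.3 -118.7]
side 68 130 9 X [54.7 60.5] Y [115.9 138.7]
```

Call:
{"fn": "move_arm", "kwargs": {
  "motion": [
    [0.011,0.004,0.1,0,0,0],
    [0.011,0.004,0.2,0,0,0],
    [0.011,0.004,0.3,0,0,0],
    [0.011,0.004,0.37,0,0,0],
    [0.011,0.004,0.4,0,0,0],
    [0.011,0.004,0.4,0,0,0],
    [0.011,0.004,0.4,0,0,0]
  ]
}}

```text
time: 32.53
eef_pos: [0.6129, 0.0535, 0.1233]
tool_rot: [3.141, 0.0, 1.502]
wrist_force: [-0.7, -0.6, -2.8]
gripper_width: 0.012
gripper_force: 59.7
```

```bash
python3 - <<'E'
from gd import *
guard(.105,.13)
E
```

```text
side 556 mean [619.2  44.6 118.1] rect [612.8  54.3] [278.4  67.4] 86.8
  bed frame rect [92.8  0.9] [ 67.4 278.4] 0.7
  plane [0.0132 0.0031 0.118 ]
```

Call:
{"fn": "move_arm", "kwargs": {
  "motion": [
    [-0.005,-0.003,0.02,0,0,0.001],
    [-0.005,-0.003,0.05,0,0,0.001],
    [-0.005,-0.003,0.08,0,0,0.001],
    [-0.005,-0.003,0.1,0,0,0.001],
    [-0.005,-0.003,0.11,0,0,0.001],
    [-0.005,-0.003,0.115,0,0,0.001],
    [-0.005,-0.003,0.115,0,0,0.001]
  ]
}}

```text
time: 33.17
eef_pos: [0.6123, 0.0534, 0.1003]
tool_rot: [3.141, 0.0, 1.497]
wrist_force: [-0.8, -0.7, 3.1]
gripper_width: 0.0118
gripper_force: 60.3
```

```bash
python3 - <<'E'
from gd import *
guard(.084,.106)
E
```

```text
side 533 mean [618.6  45.6  95.1] rect [612.   52.8] [275.6  66.6] 85.8
  bed frame rect [92.  -0.6] [275.6  66.6] 89.74
  plane [0.0061 0.0012 0.0951]
```

Call:
{"fn": "move_arm", "kwargs": {
  "motion": [
    [0,0,0,0,0,0],
    [0,0,0,0,0,0],
    [0,0,0,0,0,0],
    [0,0,0,0,0,0]
  ],
  "jaw": -0.03
}}

```text
time: 33.55
eef_pos: [0.6121, 0.0534, 0.0996]
tool_rot: [-3.142, -0.0, 1.497]
wrist_force: [-0.2, -0.1, 0.2]
gripper_width: 0.0443
gripper_force: 0.0
```

Call:
{"fn": "move_arm", "kwargs": {
  "motion": [
    [0,0,-0.1,0,0,0],
    [0,0,-0.25,0,0,0],
    [0,0,-0.4,0,0,0],
    [0,0,-0.4,0,0,0]
  ]
}}

```text
time: 33.88
eef_pos: [0.6142, 0.0533, 0.1855]
tool_rot: [3.133, -0.0, 1.497]
wrist_force: [0.6, 0.4, -0.1]
gripper_width: 0.0441
gripper_force: 0.0
```

```bash
python3 - <<'E'
from gd import *
guard(.08,.106)
c,s=np.cos(-.0685),np.sin(-.0685)
for x,y in((116,-128),(68,-128),(116,128),(68,128)):
    X,Y=.5202+(x*c-y*s)/1000,.0597+(x*s+y*c)/1000
    print((x,y),X,Y);plan(X,Y,.11,np.pi/2-.0685)
E
```

```text
side 946 mean [616.9  69.7  95. ] rect [612.3  53.7] [277.9  69.5] 85.0
  bed frame rect [92.3  0.3] [277.9  69.5] 88.94
  plane [-0.0005 -0.0014  0.095 ]
(116, -128) 0.6271668112326612 -0.07593960076141565
shift [-0.64   0.113  0.365] turn [ 0.0009 -0.     -0.0008] j [-0.05  0.38  0.12  1.31  0.    1.59]
(68, -128) 0.5792793812051278 -0.07265417151121151
shift [-0.641 -0.127  0.363] turn [ 0.0009 -0.     -0.0008] j [-0.05  0.38  0.12  1.31  0.    1.59]
(116, 128) 0.6446891005670834 0.17946002605209554
shift [0.64  0.106 0.365] turn [ 0.0009 -0.     -0.0008] j [-0.05  0.38  0.12  1.31  0.    1.59]
(68, 128) 0.59680167053955 0.18274545530229971
shift [ 0.639 -0.134  0.364] turn [ 0.0009 -0.     -0.0008] j [-0.05  0.38  0.12  1.31  0.    1.59]
```

Call:
{"fn": "move_arm", "kwargs": {
  "motion": [
    [-0.2,0.03,0,0.0009,0,0],
    [-0.4,0.06,0,0.0009,0,0],
    [-0.64,0.113,0,0.0009,0,0],
    [-0.64,0.113,0.1,0.0009,0,0],
    [-0.64,0.113,0.25,0.0009,0,0],
    [-0.64,0.113,0.365,0.0009,0,0],
    [-0.64,0.113,0.365,0.0009,0,0],
    [-0.64,0.113,0.365,0.0009,0,0]
  ],
  "jaw": 1,
  "grip_force": 30
}}

```text
time: 34.6
eef_pos: [0.6243, -0.0758, 0.1054]
tool_rot: [-3.133, -0.001, 1.497]
wrist_force: [0.2, 0.4, 0.1]
gripper_width: -0.0003
gripper_force: 0.0
```

Call:
{"fn": "move_arm", "kwargs": {
  "motion": [
    [0,0,0.04,0,0,0],
    [0,0,0.07,0,0,0],
    [0,0,0.09,0,0,0],
    [0,0,0.1,0,0,0],
    [0,0,0.11,0,0,0],
    [0,0,0.115,0,0,0],
    [0,0,0.115,0,0,0]
  ]
}}

```text
time: 35.18
eef_pos: [0.6251, -0.0759, 0.0837]
tool_rot: [-3.136, -0.0, 1.497]
wrist_force: [0.9, 0.4, 0.4]
gripper_width: -0.0001
gripper_force: 0.0
```

```bash
python3 - <<'E'
from gd import *
im=guard(.08,.106)
cv2.imwrite('pics/s7.png',cv2.resize(im[120:280,220:380,::-1],None,fx=3.5,fy=3.5,interpolation=cv2.INTER_CUBIC))
E
```

```text
side 658 mean [594.2  25.1  94.9] rect [603.2  53.9] [275.6  49. ] 85.6
  bed frame rect [83.2 -0.1] [275.6  49. ] 89.51
  plane [-0.0106 -0.0002  0.0947]
```

View pics/s7.png

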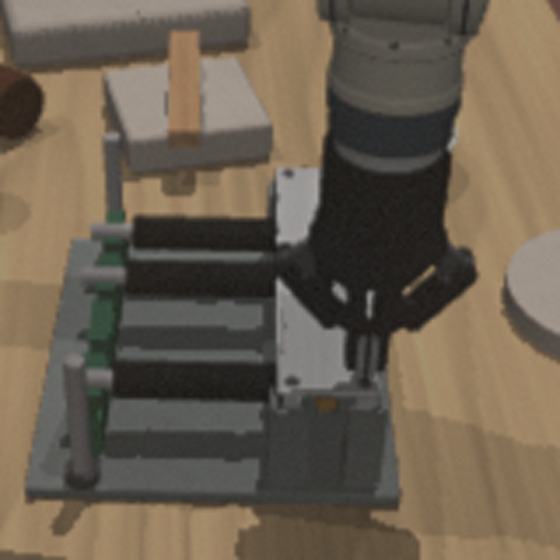

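Force is near zero and the plate is still level, so the real fingertips lie above the reported TCP, which fits the first missed stick grasp. I keep lowering until force appears.

Call:
{"fn": "move_arm", "kwargs": {
  "motion": [
    [0,0.01,0.01,0,0,0],
    [0,0.01,0.02,0,0,0],
    [0,0.01,0.03,0,0,0],
    [0,0.01,0.03,0,0,0]
  ]
}}

```text
time: 35.57
eef_pos: [0.6268, -0.0761, 0.0771]
tool_rot: [-3.135, -0.0, 1.497]
wrist_force: [-0.2, 0.7, 0.2]
gripper_width: 0.0003
gripper_force: 0.0
```

Call:
{"fn": "move_arm", "kwargs": {
  "motion": [
    [0,0,0.01,0,0,0],
    [0,0,0.02,0,0,0],
    [0,0,0.025,0,0,0],
    [0,0,0.025,0,0,0]
  ]
}}

```text
time: 35.9
eef_pos: [0.6273, -0.0762, 0.0731]
tool_rot: [-3.137, 0.0, 1.497]
wrist_force: [0.6, -0.2, 3.1]
gripper_width: 0.0002
gripper_force: 1.4
```

Call:
{"fn": "move_arm", "kwargs": {
  "motion": [
    [0,0,0.01,0,0,0],
    [0,0,0.02,0,0,0],
    [0,0,0.03,0,0,0],
    [0,0,0.03,0,0,0]
  ]
}}

```text
time: 36.23
eef_pos: [0.6297, -0.0769, 0.0688]
tool_rot: [3.141, 0.001, 1.497]
wrist_force: [4.9, -1.0, 10.3]
gripper_width: 0.0003
gripper_force: 5.4
```

Call:
{"fn": "move_arm", "kwargs": {
  "motion": [
    [0,0,0.01,0,0,0],
    [0,0,0.02,0,0,0],
    [0,0,0.02,0,0,0]
  ]
}}

```text
time: 36.48
eef_pos: [0.6309, -0.0772, 0.0661]
tool_rot: [3.137, 0.002, 1.497]
wrist_force: [7.0, -1.5, 17.3]
gripper_width: -0.0001
gripper_force: 9.0
```

```bash
python3 - <<'E'
from gd import *
im=guard(.07,.116)
E
```

```text
side 634 mean [599.2  43.8  97.5] rect [606.3  54.8] [273.4  45.2] 85.4
  bed frame rect [86.2  1. ] [273.4  45.2] 89.34
  plane [-0.1817  0.0331  0.0957]
```

Call:
{"fn": "move_arm", "kwargs": {
  "motion": [
    [0,-0.02,0.012,0,0,0],
    [0,-0.02,0.012,0,0,0],
    [0,-0.02,0.012,0,0,0]
  ]
}}

```text
time: 36.78
eef_pos: [0.6276, -0.077, 0.0653]
tool_rot: [3.135, 0.002, 1.497]
wrist_force: [5.9, -1.5, 25.9]
gripper_width: -0.0001
gripper_force: 13.5
```

Call:
{"fn": "move_arm", "kwargs": {
  "motion": [
    [0,0,-0.2,0,0,0],
    [0,0,-0.25,0,0,0],
    [0,-0.2,-0.25,0,0,0],
    [0,-0.23,-0.25,0,0,0],
    [0,-0.23,-0.25,0,0,0]
  ]
}}

```text
time: 37.2
eef_pos: [0.5752, -0.072, 0.1109]
tool_rot: [-3.135, -0.0, 1.497]
wrist_force: [-0.4, 0.4, 0.5]
gripper_width: -0.0001
gripper_force: 0.0
```

```bash
python3 - <<'E'
from gd import *
im=guard(.07,.116)
plan(.5793,-.0727,.076,np.pi/2-.0685)
E
```

```text
side 713 mean [609.4 -31.6  90. ] rect [607.2  12.2] [195.7  67.6] 85.4
  bed frame rect [ 90.  -41.5] [195.7  67.6] 89.29
  plane [0.0022 0.0249 0.0921]
shift [-0.001  0.013  0.175] turn [-0.0008  0.     -0.0008] j [-0.27  0.36 -0.09  1.13 -0.    1.38]
```

Call:
{"fn": "move_arm", "kwargs": {
  "motion": [
    [-0.001,0.015,0.08,0.0,0,0],
    [-0.001,0.015,0.14,0.0,0,0],
    [-0.001,0.015,0.175,0,0,0],
    [-0.001,0.01,0.19,0,0,0],
    [-0.001,0.01,0.21,0,0,0],
    [-0.001,0.01,0.225,0,0,0],
    [-0.001,0.01,0.235,0,0,0],
    [-0.001,0.01,0.235,0,0,0]
  ]
}}

```text
time: 37.92
eef_pos: [0.5796, -0.0731, 0.0655]
tool_rot: [-3.138, 0.001, 1.497]
wrist_force: [-5.5, 0.0, 13.1]
gripper_width: 0.0005
gripper_force: 6.2
```

Call:
{"fn": "move_arm", "kwargs": {
  "motion": [
    [0,0,0.01,0,0,0],
    [0,0,0.01,0,0,0]
  ]
}}

```text
time: 38.08
eef_pos: [0.5797, -0.0731, 0.0652]
tool_rot: [-3.14, 0.001, 1.497]
wrist_force: [-9.4, 0.5, 28.9]
gripper_width: 0.0002
gripper_force: 14.2
```

```bash
python3 - <<'E'
from gd import *
im=guard(.07,.116)
plan(.5968,.1827,.13,np.pi/2-.0685)
E
```

```text
side 255 mean [616.8 -52.1  87.5] rect [613.5 -30.2] [ 49.5 119. ] 4.2
  bed frame rect [ 99.2 -83.3] [ 49.5 119. ] 8.1
  plane [0.0095 0.0303 0.0906]
shift [ 1.282 -0.009 -0.326] turn [-0.0003  0.0002 -0.0008] j [-0.27  0.39 -0.16  1.02 -0.    1.38]
```

Call:
{"fn": "move_arm", "kwargs": {
  "motion": [
    [0,0,-0.2,0,0,0],
    [0,0,-0.4,0,0,0],
    [0.2,0,-0.5,0,0,0],
    [0.4,0,-0.5,0,0,0],
    [0.6,0,-0.5,0,0,0],
    [0.8,0,-0.5,0,0,0],
    [0.8,0,-0.5,0,0,0]
  ]
}}

```text
time: 38.72
eef_pos: [0.5916, 0.0929, 0.1622]
tool_rot: [-3.137, -0.002, 1.502]
wrist_force: [-0.6, -0.4, -0.4]
gripper_width: -0.0001
gripper_force: 0.0
```

Call:
{"fn": "move_arm", "kwargs": {
  "motion": [
    [0.2,0,0,0,0,0],
    [0.4,0,0,0,0,0],
    [0.48,0,0,0,0,0],
    [0.48,0,0.15,0,0,0],
    [0.48,0,0.25,0,0,0],
    [0.48,0,0.25,0,0,0]
  ]
}}

```text
time: 39.22
eef_pos: [0.5963, 0.1828, 0.1078]
tool_rot: [-3.13, 0.001, 1.498]
wrist_force: [-0.3, 0.3, 0.1]
gripper_width: -0.0001
gripper_force: 0.0
```

```bash
python3 - <<'E'
from gd import *
im=guard(.07,.116)
plan(.5968,.1827,.076,np.pi/2-.0685)
E
```

```text
side 1117 mean [612.7   6.8  89.6] rect [610.4  51.7] [276.5  67.6] 85.4
  bed frame rect [90.5 -1.9] [276.5  67.6] 89.29
  plane [0.0009 0.032  0.0911]
shift [ 0.001 -0.     0.171] turn [-0.0014  0.0001 -0.0007] j [0.16 0.43 0.02 1.17 0.   1.81]
```

Call:
{"fn": "move_arm", "kwargs": {
  "motion": [
    [0.001,0,0.08,-0.001,0,0],
    [0.001,0,0.15,-0.001,0,0],
    [0.001,0,0.17,-0.001,0,0],
    [0.001,0,0.185,-0.001,0,0],
    [0.001,0,0.2,-0.001,0,0],
    [0.001,0,0.215,-0.001,0,0],
    [0.001,0,0.225,-0.001,0,0],
    [0.001,0,0.225,-0.001,0,0]
  ]
}}

```text
time: 39.93
eef_pos: [0.5981, 0.1831, 0.0688]
tool_rot: [3.139, -0.001, 1.497]
wrist_force: [-4.5, 0.9, 8.9]
gripper_width: -0.0
gripper_force: 4.4
```

Call:
{"fn": "move_arm", "kwargs": {
  "motion": [
    [0,0,0.01,0,0,0],
    [0,0,0.01,0,0,0]
  ]
}}

```text
time: 40.1
eef_pos: [0.5983, 0.1833, 0.0671]
tool_rot: [3.139, -0.002, 1.498]
wrist_force: [-5.3, 2.7, 12.2]
gripper_width: 0.0005
gripper_force: 5.6
```

Call:
{"fn": "move_arm", "kwargs": {
  "motion": [
    [0,0,0.01,0,0,0],
    [0,0,0.01,0,0,0],
    [0,0,0.015,0,0,0],
    [0,0,0.015,0,0,0]
  ]
}}

```text
time: 40.43
eef_pos: [0.599, 0.1834, 0.0653]
tool_rot: [3.137, -0.002, 1.498]
wrist_force: [-7.2, 1.8, 19.3]
gripper_width: 0.0004
gripper_force: 9.4
```

Call:
{"fn": "move_arm", "kwargs": {
  "motion": [
    [0,0,-0.15,0,0,0],
    [0,0,-0.25,0,0,0],
    [0,0.2,-0.25,0,0,0],
    [0,0.24,-0.25,0,0,0],
    [0,0.24,-0.25,0,0,0]
  ]
}}

```text
time: 40.85
eef_pos: [0.6483, 0.1787, 0.1122]
tool_rot: [3.139, -0.0, 1.496]
wrist_force: [-0.3, 0.3, -0.7]
gripper_width: 0.0
gripper_force: 0.0
```

```bash
python3 - <<'E'
from gd import *
im=guard(.07,.116)
plan(.6447,.1795,.076,np.pi/2-.0685)
E
```

```text
side 680 mean [605.  -16.   86.9] rect [610.5  54.9] [279.9  67.4] 85.5
  bed frame rect [90.4  1.4] [279.9  67.4] 89.38
  plane [-0.004   0.0015  0.087 ]
shift [ 0.003 -0.01   0.178] turn [ 0.0001 -0.     -0.0009] j [ 0.14  0.5   0.15  1.21 -0.    1.79]
```

Call:
{"fn": "move_arm", "kwargs": {
  "motion": [
    [0.003,-0.015,0.08,0,0,0],
    [0.003,-0.015,0.15,0,0,0],
    [0.003,-0.015,0.19,0,0,0],
    [0.003,-0.015,0.215,0,0,0],
    [0.003,-0.015,0.23,0,0,0],
    [0.003,-0.015,0.24,0,0,0],
    [0.003,-0.015,0.24,0,0,0]
  ]
}}

```text
time: 41.48
eef_pos: [0.6427, 0.1801, 0.0654]
tool_rot: [3.14, -0.0, 1.497]
wrist_force: [-3.3, 0.3, 7.9]
gripper_width: -0.0001
gripper_force: 3.9
```

Call:
{"fn": "move_arm", "kwargs": {
  "motion": [
    [0,0,0.01,0,0,0],
    [0,0,0.01,0,0,0]
  ]
}}

```text
time: 41.65
eef_pos: [0.6431, 0.1801, 0.0652]
tool_rot: [3.138, -0.001, 1.497]
wrist_force: [-8.8, -1.1, 21.4]
gripper_width: -0.0
gripper_force: 10.5
```

Hard stop reached here too. I lift away and check everything.

Call:
{"fn": "move_arm", "kwargs": {
  "motion": [
    [0,0,-0.2,0,0,0],
    [0,0,-0.4,0,0,0],
    [0,0,-0.6,0,0,0],
    [0.3,-0.1,-0.6,0,0,0],
    [0.6,-0.2,-0.6,0,0,0],
    [0.9,-0.3,-0.6,0,0,0],
    [0.9,-0.3,-0.6,0,0,0],
    [0.9,-0.3,-0.6,0,0,0]
  ]
}}

```text
time: 42.32
eef_pos: [0.5946, 0.3678, 0.1824]
tool_rot: [3.14, -0.001, 1.499]
wrist_force: [0.5, -0.4, -0.3]
gripper_width: 0.0
gripper_force: 0.0
```

```bash
python3 - <<'E'
from gd import *
im=guard(.07,.106)
c,s=np.cos(-.0685),np.sin(-.0685)
im,d=ctrl.capture('side');P=cloud('side',d)
X=((P[...,0]-.5202)*c+(P[...,1]-.0597)*s)*1000;Y=(-(P[...,0]-.5202)*s+(P[...,1]-.0597)*c)*1000
for x in(68,116):
  for y in(-128,128):
    m=(abs(X-x)<9)&(abs(Y-y)<9)&(P[...,2]>.06);print(x,y,m.sum(),np.median(P[...,2][m]))
import rol
im,d=snap('top');
cv2.imwrite('pics/t9.png',cv2.resize(im[120:300,120:460,::-1],None,fx=2.3,fy=2.3,interpolation=cv2.INTER_CUBIC))
E
```

```text
side 1494 mean [609.2  34.2  86.9] rect [611.9  54.5] [278.7  68.7] 84.9
  bed frame rect [91.9  1.1] [278.7  68.7] 88.83
  plane [-0.0037  0.0002  0.0869]
68 -128 52 0.08659282198460189
68 128 20 0.08682270973091766
116 -128 44 0.08697807365299282
116 128 18 0.08637658913697605
0.09 399 x [-0.0755  0.0575] ztop 0.0755 ztop halves [np.float64(0.0755), np.float64(0.0752)] y 0.0802
0.03 433 x [-0.0714  0.0547] ztop 0.0754 ztop halves [np.float64(0.0755), np.float64(0.0751)] y 0.0209
-0.09 502 x [-0.0551  0.0515] ztop 0.0753 ztop halves [np.float64(0.0752), np.float64(0.0753)] y -0.0992
brass 0.09 0 
brass 0.03 0 
brass -0.03 0 
brass -0.09 0
```

View pics/t9.png

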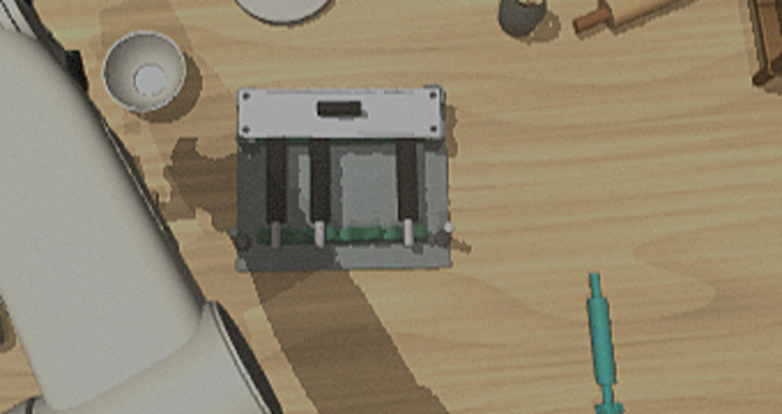

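The top view shows the guard square over the trough (dots at (245,95), (245,132), (432,95), (432,130)). All four corners measure about 86.7 mm high and the three rollers are seated with gears under the guard.

```bash
python3 -c "
from rig import ctrl
print(ctrl.sign_off())"
```

```text
the job is handed in; nothing more can be done
None
```

The job is handed in, with no verdict returned: the stick lies flat on the block, both reversed rollers were turned so all three gears face the trough, and the guard is level on four pressed-home clips by my last camera measurements.

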